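# Gauge the vial sleeves of a block heater and pull the crusted ones

### The arm

A 6-joint arm with a two-finger parallel gripper is mounted at the origin on the work surface. World frame = base frame: x ahead of the robot, y to its left, z up, the work surface at z = 0. Lengths are in m, angles in degrees, forces in N, time in s.
With the tool pointing down it reaches from about 0.35 to 0.875 m from the base axis. Payload 4.2 kg.
Tool frame: the origin (TCP) lies midway between the tips of the shut fingers; the grasp point (between the pads) lies 19 mm behind it; x points along the fingers, y is the direction in which the jaws open and shut, and the axes are right-handed (so a half turn about x gives the same grasp; the last joint's range is limited). The gripper opens to 87 mm and grips with 3 to 60 N. Pads are 19 mm wide; open, the fingers measure 117 mm over their backs; the gripper's body (75 mm by 190 mm) begins 51 mm behind the grasp point.
Start: joints at [89.76, 22.042, 0.453, 0, -68.411, -14.817], TCP at [0.162, 0.604, 0.223] pointing down, gripper open.
Joint ranges: [-179.83, 179.83], [-69.29, 118.12], [-61.27, 80.66], [-181.25, 117.63], [-171.15, -9.14], [-177.46, 177.46]. Speed limits (degrees/s): [159.86, 159.86, 180, 180, 180, 180].

### API

Orientations are given as a 3x3 rotation matrix whose columns are the frame's x, y, z axes.
In Python, from station import r gives the robot as it stands.
- The arm moves only by the tool play_rows, never from a script. Its argument "plan" is a list that holds one entry, the list of rows, each a list of 6 numbers: the shift along the tool's x, y, z in cm, then the turn, a rotation vector about the tool's x, y, z in units of 10 degrees (1.0 is 10 degrees). A call has 1 to 5 rows; each row is the pose to reach, as a shift and turn from the pose commanded when the call began, along the tool's axes at that moment; what a row does not reach only later rows make up. A row lasts 1/8 s, in which the tool goes at most 62.5 mm and 10.7 degrees, less where a joint would pass 70% of its speed; a pose out of reach is approached as far as the arm can. A call with a gripper value outside its range is refused whole. "hand" is the opening, from 0 (shut) to 1 (fully open), set as the call begins (left out, the last holds). The fingers move at their own pace and stop on an object; the grip force is fixed at half the most. Time passes only in rows, so rows that repeat a pose let the fingers close. It gives the time, the measured TCP pose, the force and the opening at its end, in the units of the state.
- r.sense(): the state, without advancing time (a new reading comes with each control period).
- r.capture(name): name is "side" or "top"; returns (picture, depth): 400x640x3 uint8, blue, green, red; 400x640 float32, m along the optical axis (not along the pixel's ray), 0 where there is no reading.
- r.get_calibration(name): a dict with "vfov" (degrees; the focal length in pixels is half the picture's height over the tangent of half this angle, whatever the lens; pixels are square), "cx", "cy" (the principal point, pixels), "distortion" ([k1, k2, p1, p2, k3] as OpenCV has them; the pictures are not rectified), "rvec" (rotation vector, rad) and "tvec" (3), from world to camera coordinates, as OpenCV has them. Camera axes: x right, y down, z forward; pixel columns grow to the right and rows downward; lengths in m; the calibration is good to about 2 mm. A picture is of the moment at which its call begins. get_calibration takes no time and is no camera call.
- r.finish_job(): hands the job in, once; it reports no verdict.
The state is a dict: "time_s": time; "joints": joint angles; "joint_velocities": joint speeds; "effort": joint torques, N m; "tcp_pos": TCP position; "ee_rot": TCP orientation; "wrist_force": force on the tool from outside, world axes, zero at the start; "moment": the same for the moment, N m; "gripper_width": opening from 0.0 (shut) to 1.0 (fully open).
Only numpy, scipy, OpenCV 4.12 (cv2) and the standard library are available. Lean on these libraries where they do the work, as an engineer would, in place of code of your own. Each camera call takes 0.05 s, during which the arm holds its last target.

### The job

The three vial sleeves in the block heater may have crust baked inside their bores. Take the large plug gauge from its stand and, from the left well to the right as seen from the heater's control panel, push it gently down each sleeve until it is fully home or firmly stopped, never pressing on a sleeve with more than about 30 N. Then hang the gauge back in its hole and stand every sleeve that stopped it upright in the steel tray, leaving the good sleeves seated in their wells and the other things where they are.

Things in the scene. Friction and masses are not known exactly. Their poses are not given: they have to be found in the camera images.
- gauge: large plug gauge for 20 ml vials, steel, 116 mm long, 0.22 kg: plug 23 mm diameter, 46 mm long, nose chamfered 1 mm; above it a stop collar 32 mm diameter, 6 mm thick; then a dark handle 20 mm diameter, 64 mm long. Origin: centre of the nose face (lowest point), z up the handle. Fully home, the collar rests on the sleeve's rim and the nose is 46 mm below the rim. Starts hanging in the stand, handle up
- gauge_grip (a point): centre of the large plug gauge's handle, on its axis, 84 mm above the nose face; z up along the handle
- sleeve_1: brass vial sleeve, loose, 0.36 kg, 56 mm tall: on top a collar 44 mm diameter, 32 mm tall; below it a foot 34 mm diameter, 24 mm tall, hanging in a well with 1 mm play all round, the collar resting on the block. Bore 24.6 mm diameter, open at the top. Any sleeve may or may not be crusted: crust is rigid, lies over 10 mm below the rim, stops the gauge over 10 mm short of home. Origin: centre of underside
- sleeve_2: brass vial sleeve, loose, 0.36 kg, 56 mm tall: on top a collar 44 mm diameter, 32 mm tall; below it a foot 34 mm diameter, 24 mm tall, hanging in a well with 1 mm play all round, the collar resting on the block. Bore 24.6 mm diameter, open at the top. Any sleeve may or may not be crusted: crust is rigid, lies over 10 mm below the rim, stops the gauge over 10 mm short of home. Origin: centre of underside
- sleeve_3: brass vial sleeve, loose, 0.36 kg, 56 mm tall: on top a collar 44 mm diameter, 32 mm tall; below it a foot 34 mm diameter, 24 mm tall, hanging in a well with 1 mm play all round, the collar resting on the block. Bore 24.6 mm diameter, open at the top. Any sleeve may or may not be crusted: crust is rigid, lies over 10 mm below the rim, stops the gauge over 10 mm short of home. Origin: centre of underside
- sleeve_1_mid (a point): the middle of sleeve_1, on its axis, half-way up: 28 mm above its underside and 28 mm below its rim; while it hangs in a well its rim stands 32 mm above the aluminium block, 127 mm above the bench; z up
- sleeve_2_mid (a point): the middle of sleeve_2, on its axis, half-way up: 28 mm above its underside and 28 mm below its rim; while it hangs in a well its rim stands 32 mm above the aluminium block, 127 mm above the bench; z up
- sleeve_3_mid (a point): the middle of sleeve_3, on its axis, half-way up: 28 mm above its underside and 28 mm below its rim; while it hangs in a well its rim stands 32 mm above the aluminium block, 127 mm above the bench; z up
- well_left (a point): centre of the mouth of the heater's left well (left and right as seen from its control panel), 36 mm diameter, 35 mm deep, in the top of the aluminium block 95 mm above the bench; the wells stand in a row along y, 70 mm apart. x points from the control panel to the heater's back, y to the left as seen from the panel, z up
- well_middle (a point): centre of the mouth of the heater's middle well (left and right as seen from its control panel), 36 mm diameter, 35 mm deep, in the top of the aluminium block 95 mm above the bench; the wells stand in a row along y, 70 mm apart. x points from the control panel to the heater's back, y to the left as seen from the panel, z up
- well_right (a point): centre of the mouth of the heater's right well (left and right as seen from its control panel), 36 mm diameter, 35 mm deep, in the top of the aluminium block 95 mm above the bench; the wells stand in a row along y, 70 mm apart. x points from the control panel to the heater's back, y to the left as seen from the panel, z up
- heater: block heater, fixed, cold: white housing 250 mm wide (y) and about 190 mm deep, its sloping control panel with display and buttons towards the robot (-x), a bare aluminium block with three wells on top (95 mm above the bench, 7 mm proud of the housing). Origin: on the bench under the middle well; x from panel to back, y left as seen from the panel
- stand_hole (a point): centre of the mouth of the large gauge's hole (26.5 mm diameter, 50 mm deep) in the gauge stand, a fixed wooden block 64 mm (x) by 150 mm (y) by 60 mm tall; the mouth is 60 mm above the bench. The slim gauge hangs 80 mm away towards +y of this frame. The hung-up gauge rests on its stop collar, the nose 46 mm below this point. z up
- tray_in (a point): centre of the inner floor of the steel reject tray, an open tray 200 mm (x) by 150 mm (y) by 25 mm tall, walls and floor 4 mm thick, fixed, empty; its floor is 4 mm above the bench. z up
- slim_gauge_grip (a point): bystander: handle centre of a slimmer plug gauge (plug 12 mm, handle 14 mm diameter, 116 mm long) hanging in the stand's other hole
- vial_mid (a point): bystander: middle of a crimped glass vial standing on the bench, 23 mm diameter, 74 mm tall
- bottle_mid (a point): bystander: middle of a small amber jar standing on the bench, 48 mm diameter, 105 mm tall
- wrench_grip (a point): bystander: a point on a 150 mm steel wrench lying on the bench, 45 mm from its ring end

How it is judged (in metres and radians):
On the way, in this order (a step that is already met when the one before it is completed fails the run):
1. the sleeve in the left well is gauged: the gauge stands upright in its bore and is fully home (within 2.5 mm), or rests on the crust inside with at least 1.5 N (((horizontal distance between sleeve_1_mid and well_left below 0.008 m and horizontal distance between gauge and sleeve_1_mid below 0.004 m and angle between gauge's own z axis and vertical below 0.1 rad and z of gauge in the frame of sleeve_1_mid below -0.0155 m) or (horizontal distance between sleeve_2_mid and well_left below 0.008 m and horizontal distance between gauge and sleeve_2_mid below 0.004 m and angle between gauge's own z axis and vertical below 0.1 rad and z of gauge in the frame of sleeve_2_mid below 0.003 m and contact force between gauge and sleeve_2 above 1.5 N) or (horizontal distance between sleeve_3_mid and well_left below 0.008 m and horizontal distance between gauge and sleeve_3_mid below 0.004 m and angle between gauge's own z axis and vertical below 0.1 rad and z of gauge in the frame of sleeve_3_mid below -0.0155 m))), for 0.1 s.
2. the sleeve in the middle well is gauged: the gauge stands upright in its bore and is fully home (within 2.5 mm), or rests on the crust inside with at least 1.5 N (((horizontal distance between sleeve_1_mid and well_middle below 0.008 m and horizontal distance between gauge and sleeve_1_mid below 0.004 m and angle between gauge's own z axis and vertical below 0.1 rad and z of gauge in the frame of sleeve_1_mid below -0.0155 m) or (horizontal distance between sleeve_2_mid and well_middle below 0.008 m and horizontal distance between gauge and sleeve_2_mid below 0.004 m and angle between gauge's own z axis and vertical below 0.1 rad and z of gauge in the frame of sleeve_2_mid below 0.003 m and contact force between gauge and sleeve_2 above 1.5 N) or (horizontal distance between sleeve_3_mid and well_middle below 0.008 m and horizontal distance between gauge and sleeve_3_mid below 0.004 m and angle between gauge's own z axis and vertical below 0.1 rad and z of gauge in the frame of sleeve_3_mid below -0.0155 m))), for 0.1 s.
3. the sleeve in the right well is gauged: the gauge stands upright in its bore and is fully home (within 2.5 mm), or rests on the crust inside with at least 1.5 N (((horizontal distance between sleeve_1_mid and well_right below 0.008 m and horizontal distance between gauge and sleeve_1_mid below 0.004 m and angle between gauge's own z axis and vertical below 0.1 rad and z of gauge in the frame of sleeve_1_mid below -0.0155 m) or (horizontal distance between sleeve_2_mid and well_right below 0.008 m and horizontal distance between gauge and sleeve_2_mid below 0.004 m and angle between gauge's own z axis and vertical below 0.1 rad and z of gauge in the frame of sleeve_2_mid below 0.003 m and contact force between gauge and sleeve_2 above 1.5 N) or (horizontal distance between sleeve_3_mid and well_right below 0.008 m and horizontal distance between gauge and sleeve_3_mid below 0.004 m and angle between gauge's own z axis and vertical below 0.1 rad and z of gauge in the frame of sleeve_3_mid below -0.0155 m))), for 0.1 s.
At the end, for the whole second after the job is handed in: Every sleeve that stopped the gauge stands upright (within 0.15 rad), at rest and free, on the steel tray's floor; the others still sit in their wells within 6 mm of where they were; the gauge hangs upright in its own hole in the stand, collar down to within 4 mm (x of sleeve_2_mid in the frame of tray_in between -0.09 and 0.09 m and y of sleeve_2_mid in the frame of tray_in between -0.065 and 0.065 m and z of sleeve_2_mid in the frame of tray_in below 0.034 m and angle between sleeve_2_mid's own z axis and vertical below 0.15 rad and linear speed of each of sleeve_2, gauge below 0.02 m/s and distance of each of sleeve_1_mid, sleeve_3_mid from where it was at the start of the episode below 0.006 m and angle between each of sleeve_1_mid, sleeve_3_mid, gauge's own z axis and vertical below 0.1 rad and horizontal distance between gauge and stand_hole below 0.005 m and z of gauge in the frame of stand_hole below -0.042 m); the robot touches nothing.
It fails at once if the gauge presses on a sleeve with more than 30 N (contact force between gauge and sleeve_1 above 30 N or contact force between gauge and sleeve_2 above 30 N or contact force between gauge and sleeve_3 above 30 N).
It fails at once if the slim gauge, vial, jar or wrench is moved by more than 25 mm (distance of any of slim_gauge_grip, vial_mid, bottle_mid, wrench_grip from where it was at the start of the episode above 0.025 m).
It also fails if it takes over 72 s, if anything falls off the work surface, if the arm or the gripper's body presses on something with over 40 N, if the wrist force passes 120 N, or if a joint passes its speed limit or range.

## Working session

There is one attempt and no reset: what is moved stays moved. The work goes in short steps, Python scripts to look and compute and a tool call to move; the robot and the scene stay as the last step left them, time stands still between calls to the robot, and variables do not carry over. Pictures are saved under pics/ and viewed, and the job is handed in when it is done.

Besides the shell and the picture viewer there is one more tool, called as name([rows], argument=value, ...), one row to a line, values as JSON. play_rows: Moves the arm, as the interface text tells. Its arguments: {"type":"object","properties":{"plan":{"type":"array","items":{"type":"array","items":{"type":"array","items":{"type":"number"}}}},"hand":{"type":"number"}},"required":["plan"]}

```bash
mkdir -p pics; ls
cat > h.py <<'E'
import numpy as np, cv2
from station import r
def cal(n):
    c=r.get_calibration(n); f=200/np.tan(np.radians(c['vfov']/2))
    K=np.array([[f,0,c['cx']],[0,f,c['cy']],[0,0,1]]); R,_=cv2.Rodrigues(np.array(c['rvec'],float))
    return K,np.array(c['distortion'],float),R,np.array(c['tvec'],float).ravel()
def cloud(n,depth):
    K,d,R,t=cal(n); v,u=np.mgrid[0:400,0:640]
    p=cv2.undistortPoints(np.stack([u,v],-1).reshape(-1,1,2).astype(np.float64),K,d).reshape(400,640,2)
    P=np.dstack([p,np.ones((400,640))])*depth[...,None]
    W=(P-t)@R; W[depth==0]=np.nan
    return W
def rays(n,px):
    K,d,R,t=cal(n); p=cv2.undistortPoints(np.array(px,float).reshape(-1,1,2),K,d).reshape(-1,2)
    return -R.T@t, np.c_[p,np.ones(len(p))]@R
def onz(n,px,z):
    o,D=rays(n,px); return o+D*((z-o[2])/D[:,2])[:,None]
def proj(n,X):
    K,d,R,t=cal(n); return cv2.projectPoints(np.array(X,float).reshape(-1,1,3),cv2.Rodrigues(R)[0],t,K,d)[0].reshape(-1,2)
E
python3 - <<'E'
from h import *
for n in('top','side'):
    p,d=r.capture(n); cv2.imwrite(f'pics/{n}0.png',p); np.save(f'{n}0.npy',d)
    K,dd,R,t=cal(n); print(n,K[0,0],K[:2,2],dd,-R.T@t,R[2])
print(r.sense())
E
```

```text
pics
top 507.5725817518363 [325.85865636 190.67611493] [-0.09404483  0.          0.          0.          0.        ] [0.4319117  0.0059106  1.47199467] [ 0.14573996 -0.01358911 -0.9892296 ]
side 367.33332140951234 [320.64885461 200.97282063] [-0.06045406  0.          0.          0.          0.        ] [0.6345227  0.64558778 0.67688942] [ 0.00659083 -0.75500394 -0.65568713]
{'time_s': 0.1, 'joints': array([ 8.97583323e+01,  2.20877712e+01,  3.87605090e-01, -2.56528509e-02,
       -6.84104288e+01, -1.48159841e+01]), 'joint_velocities': array([-0.02561869, -0.14236649,  0.18921484,  0.06866105,  0.00187086,
       -0.03327475]), 'effort': array([-1.18272787e-04, -3.91687059e+01,  1.87935573e+01,  4.23188433e+00,
        1.34666057e-02, -6.84781571e-05]), 'tcp_pos': array([0.16221735, 0.6030282 , 0.22155317]), 'ee_rot': array([[-4.24453449e-04, -2.59949895e-01, -9.65622013e-01],
       [-1.92843716e-03, -9.65620092e-01,  2.59950226e-01],
       [-9.99998050e-01,  1.97247814e-03, -9.14362592e-05]]), 'wrist_force': array([-0.35344929, -0.02598241, -0.21583318]), 'moment': array([ 0.0091333 ,  0.01559326, -0.00211608]), 'gripper_width': 1.0000520790908598}
```

View pics/top0.png

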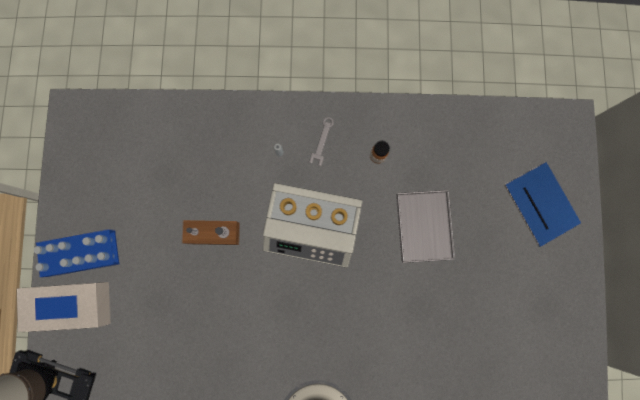

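View pics/side0.png

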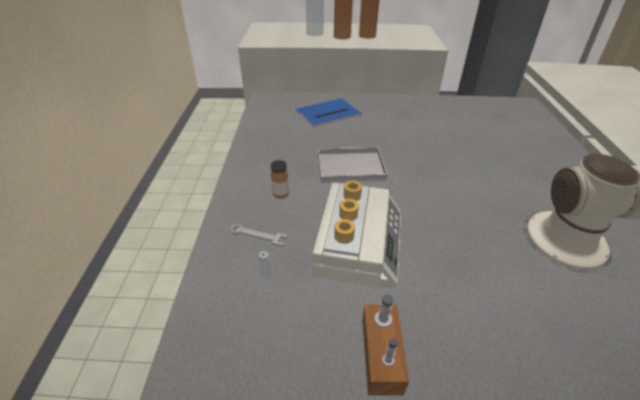

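Run:
```python
from h import *
t=cv2.imread('pics/top0.png'); s=cv2.imread('pics/side0.png')
a=cv2.resize(t[180:270,175:365],None,fx=4,fy=4,interpolation=cv2.INTER_CUBIC)
b=cv2.resize(s[170:400,300:420],None,fx=2.6,fy=2.6,interpolation=cv2.INTER_CUBIC)
cv2.imwrite('pics/a.png',a);cv2.imwrite('pics/b.png',b)
for n in('top','side'):
    d=np.load(n+'0.npy'); W=cloud(n,d)
    # brass rims
    im=cv2.imread(f'pics/{n}0.png').astype(int)
    hsv=cv2.cvtColor(im.astype(np.uint8),cv2.COLOR_BGR2HSV)
    m=(hsv[...,0]>12)&(hsv[...,0]<28)&(hsv[...,1]>110)&(W[...,0]>.4)&(W[...,0]<.8)&(abs(W[...,1])<.2)&(W[...,2]>.09)
    k,l,st,c=cv2.connectedComponentsWithStats(m.astype(np.uint8))
    for i in range(1,k):
        if st[i,4]>20:
            w=W[l==i]; top=w[w[:,2]>.12]
            print(n,st[i],c[i].round(1),np.nanpercentile(w[:,2],[5,50,95]).round(4),(top[:,:2].min(0)+top[:,:2].max(0))/2 if len(top) else '')
    for name,px in dict(g=(222,231),s=(194,231)).items() if n=='top' else dict(g=(387,299),s=(393,343)).items():
        print(n,name,W[px[1]-2:px[1]+3:2,px[0]-2:px[0]+3:2].reshape(-1,3).round(3).tolist())
    m=(W[...,2]>.03)&(W[...,2]<.3)&(W[...,0]>.35)&(W[...,0]<.75)&(W[...,1]>.13)&(W[...,1]<.45)
    w=W[m&(W[...,2]>.055)&(W[...,2]<.065)]; print('stand',cv2.minAreaRect(w[:,:2].astype(np.float32)),len(w))
    for z0,z1 in((.064,.085),(.085,.122),(.122,.14)):
        mm=m&(W[...,2]>z0)&(W[...,2]<z1); k,l,st,c=cv2.connectedComponentsWithStats(mm.astype(np.uint8))
        for i in range(1,k):
            if st[i,4]>5: w=W[l==i];print(n,z0,st[i],w.mean(0).round(4),w.min(0).round(3),w.max(0).round(3))
    m=(W[...,1]<-.1)&(W[...,1]>-.5)&(W[...,0]>.3)&(W[...,0]<.75)&(W[...,2]>.018)&(W[...,2]<.032)
    w=W[m];print('tray',cv2.minAreaRect(w[:,:2].astype(np.float32)),len(w))
```

```text
top [280 198  16  17 135] [287.7 206. ] [0.1067 0.1256 0.1308] [0.58827442 0.08910555]
top [306 204  15  16 149] [313.2 211. ] [0.0963 0.1252 0.1303] [0.5751107  0.02085538]
top [332 209  15  16 132] [339.1 216.1] [0.1114 0.126  0.1305] [ 0.56282793 -0.04865098]
top g [[0.522, 0.266, 0.132], [0.523, 0.263, 0.12], [0.525, 0.263, 0.088], [0.517, 0.266, 0.129], [0.517, 0.262, 0.124], [0.518, 0.259, 0.108], [0.511, 0.265, 0.131], [0.512, 0.262, 0.121], [0.514, 0.261, 0.097]]
top s [[0.522, 0.346, 0.111], [0.524, 0.346, 0.085], [0.525, 0.344, 0.071], [0.516, 0.345, 0.112], [0.518, 0.344, 0.095], [0.519, 0.345, 0.066], [0.512, 0.35, 0.092], [0.513, 0.346, 0.084], [0.514, 0.345, 0.065]]
stand ((0.5193658471107483, 0.25823843479156494), (0.06482600420713425, 0.2551191449165344), 0.4884271025657654) 998
top 0.064 [272 186   2   6   7] [0.6394 0.1343 0.0833] [0.633 0.133 0.08 ] [0.647 0.136 0.085]
top 0.064 [269 199   4   4   6] [0.6069 0.139  0.0835] [0.602 0.135 0.081] [0.611 0.143 0.085]
top 0.064 [268 218   6   3  10] [0.5563 0.1388 0.0808] [0.552 0.131 0.068] [0.559 0.145 0.084]
top 0.064
[... 1864 characters left out ...]
  0.085]
side 0.064 [382 355  12  11  90] [0.5217 0.3571 0.0713] [0.51  0.345 0.064] [0.53  0.363 0.084]
side 0.085 [312 249  72  16 549] [0.5667 0.1405 0.0884] [0.506 0.13  0.085] [0.656 0.16  0.098]
side 0.085 [379 301  14  17 143] [0.521  0.2804 0.104 ] [0.509 0.271 0.086] [0.529 0.285 0.122]
side 0.085 [385 344  12  14 100] [0.5216 0.3578 0.1044] [0.513 0.351 0.086] [0.528 0.361 0.122]
side 0.122 [382 294  12  12 108] [0.5196 0.2751 0.1285] [0.509 0.263 0.123] [0.529 0.284 0.132]
side 0.122 [388 338  10  10  75] [0.5204 0.3545 0.1281] [0.513 0.347 0.122] [0.527 0.361 0.132]
tray ((0.6100929975509644, -0.2805027365684509), (0.34770697355270386, 0.1886727660894394), 16.775678634643555) 373
```

```bash
python3 -c "
import h,station;print(h.r.get_calibration('top'))"
```

```text
{'vfov': 43.01208598834806, 'cx': 325.85865636316345, 'cy': 190.6761149306948, 'distortion': array([-0.09404483,  0.        ,  0.        ,  0.        ,  0.        ]), 'rvec': array([ 2.17023641, -2.13428627,  0.17358138]), 'tvec': array([-0.02438122,  0.64151652,  1.39327423])}
```

View pics/a.png

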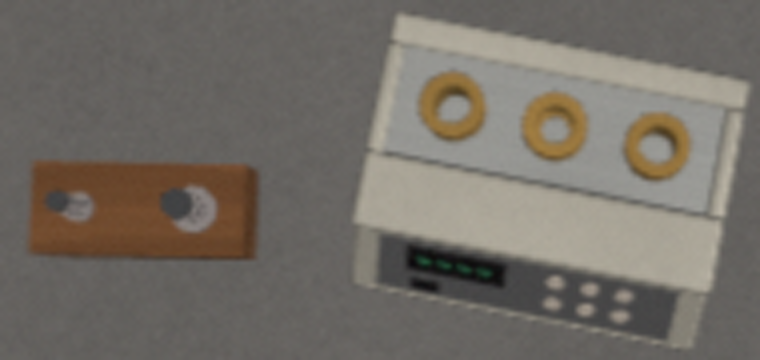

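View pics/b.png

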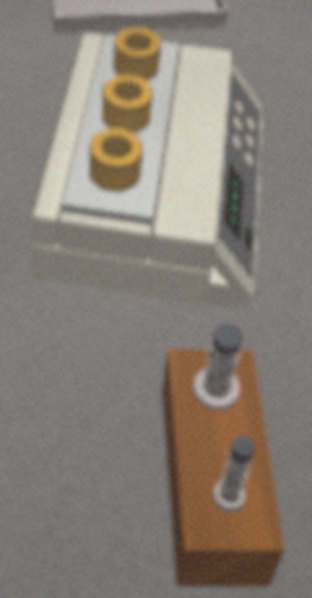

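```bash
cat > fit.py <<'E'
from h import *
from scipy.optimize import minimize
S=6
def circ(x,y,z,rad,n=40):
    a=np.linspace(0,2*np.pi,n,endpoint=False); return np.c_[x+rad*np.cos(a),y+rad*np.sin(a),np.full(n,z)]
def rast(shape,polys,x0,y0):
    m=np.zeros((shape[0]*S,shape[1]*S),np.uint8)
    for p in polys:
        h=cv2.convexHull(p.astype(np.float32)).reshape(-1,2)
        q=((h-[x0,y0]+0.5)*S-0.5)
        cv2.fillPoly(m,[np.round(q*16).astype(np.int32)],255,shift=4)
    f=m.astype(np.float32)/255
    return cv2.resize(f,(shape[1],shape[0]),interpolation=cv2.INTER_AREA)
def brass(im):
    b,g,rr=[im[...,i].astype(float) for i in range(3)]
    return (rr-b)
def fit_sleeves(n,im,init,box,z0=.095,z1=.127):
    x0,y0,x1,y1=box; B=brass(im)[y0:y1,x0:x1]
    def model(p,bl):
        pol=[];bo=[]
        for i in range(0,len(p)-1,2):
            pol.append(proj(n,np.r_[circ(p[i],p[i+1],z0,.022),circ(p[i],p[i+1],z1,.022)]))
            bo.append(proj(n,circ(p[i],p[i+1],z1,.0130)))
        M=rast(B.shape,pol,x0,y0); O=rast(B.shape,bo,x0,y0)
        M=cv2.GaussianBlur(M,(0,0),max(bl,.05)); return M,O<.02
    def cost(p):
        M,w=model(p,abs(p[-1])*100); A=np.c_[M[w],np.ones(w.sum())]; y=B[w]
        c,_,_,_=np.linalg.lstsq(A,y,rcond=None); return np.mean((A@c-y)**2)
    p0=np.r_[np.ravel(init),.007]
    sx=np.vstack([p0]+[p0+np.eye(len(p0))[i]*.002 for i in range(len(p0))])
    res=minimize(cost,p0,method='Nelder-Mead',options=dict(initial_simplex=sx,xatol=2e-5,fatol=1e-3,maxiter=1500))
    return res.x[:-1].reshape(-1,2),res.x[-1],res.fun
E
python3 - <<'E'
from fit import *
init=[(.588,.089),(.575,.021),(.563,-.048)]
for n,box in(('top',(265,190,360,230)),('side',(322,172,376,252))):
    im=np.mean([r.capture(n)[0].astype(float) for _ in range(4)],0); np.save(n+'avg.npy',im)
    p,b,f=fit_sleeves(n,im,init,box); print(n,p.round(4).tolist(),b,f,np.diff(p,axis=0),np.linalg.norm(np.diff(p,axis=0),axis=1))
E
```

```text
top [[0.5882, 0.089], [0.5762, 0.0203], [0.5639, -0.049]] 0.00621770651243522 57.616266324690955 [[-0.01201538 -0.0687605 ]
 [-0.01236063 -0.06925901]] [0.06980241 0.07035336]
side [[0.5882, 0.0873], [0.5758, 0.0205], [0.5643, -0.0482]] 0.007589341137601183 176.401915239877 [[-0.01235738 -0.06672117]
 [-0.01154595 -0.06870466]] [0.06785588 0.06966806]
```

```bash
cat >> fit.py <<'E'
def fit_gauge(n,im,init,box,zc=.060):
    x0,y0,x1,y1=box; B=im[y0:y1,x0:x1].astype(float).reshape(-1,3)
    def cost(p):
        x,y=p[:2]; P=[]
        h=proj(n,np.r_[circ(x,y,zc+.006,.010),circ(x,y,zc+.070,.010)])
        c=proj(n,np.r_[circ(x,y,zc,.016),circ(x,y,zc+.006,.016)])
        t=proj(n,circ(x,y,zc+.070,.010))
        sh=(y1-y0,x1-x0); H=rast(sh,[h],x0,y0);T=rast(sh,[t],x0,y0);C=np.maximum(rast(sh,[c,h],x0,y0)-H,0)
        A=np.stack([cv2.GaussianBlur(m,(0,0),abs(p[2])*100+.05).ravel() for m in(H-np.minimum(H,T),T,C)]+[np.ones(sh[0]*sh[1])],1)
        k=np.linalg.lstsq(A,B,rcond=None)[0]; return np.mean((A@k-B)**2)
    p0=np.r_[init,.007]; sx=np.vstack([p0]+[p0+np.eye(3)[i]*.003 for i in range(3)])
    res=minimize(cost,p0,method='Nelder-Mead',options=dict(initial_simplex=sx,xatol=2e-5,fatol=1e-3)); return res.x,res.fun
E
python3 - <<'E'
from fit import *
for n,box in(('top',(207,224,234,239)),('side',(370,290,400,330))):
    im=np.load(n+'avg.npy'); print(n,proj(n,[[.518,.268,.13],[.518,.268,.06]]))
    for i in((.518,.268),(.520,.272)): print(fit_gauge(n,im,i,box))
    W=cloud(n,np.load(n+'0.npy'))
    m=(abs(W[...,0]-.52)<.06)&(W[...,1]>.16)&(W[...,1]<.45)&(W[...,2]>.05)&(W[...,2]<.067)
    print(cv2.minAreaRect(W[m][:,:2].astype(np.float32)))
    m=(W[...,1]<-.15)&(W[...,1]>-.45)&(W[...,0]>.4)&(W[...,0]<.75)&(W[...,2]>.010)&(W[...,2]<.06); k,l,st,c=cv2.connectedComponentsWithStats(cv2.dilate(m.astype(np.uint8),np.ones((3,3))))
    for i in range(1,k):
        if st[i,4]>100: print('tray',st[i],cv2.minAreaRect(W[m&(l==i)][:,:2].astype(np.float32)))
E
```

```text
top [[219.20411373 230.53295781]
 [224.0218344  232.24278273]]
(array([0.51875912, 0.27059643, 0.00461295]), np.float64(19.67255723436269))
(array([0.51868181, 0.2704585 , 0.00447048]), np.float64(19.97607181325567))
((0.5191017389297485, 0.3098945617675781), (0.06473707407712936, 0.1515909880399704), 0.6815274357795715)
tray [ 395  189   60   75 1159] ((0.5487644076347351, -0.3022903800010681), (0.20135976374149323, 0.15329526364803314), 4.583358287811279)
side [[387.84216158 295.85199469]
 [383.00115444 317.33031857]]
(array([0.5185695 , 0.27056262, 0.00684469]), np.float64(250.96394267751623))
(array([0.51861058, 0.27066571, 0.00660393]), np.float64(250.9339813467072))
((0.5194641351699829, 0.2742511034011841), (0.06573514640331268, 0.22836431860923767), 0.009070123545825481)
tray [ 317  147   72   34 1055] ((0.5502170324325562, -0.29950225353240967), (0.20006316900253296, 0.15426218509674072), 4.390291213989258)
```

```bash
cat > go.py <<'E'
import sys,numpy as np
from scipy.spatial.transform import Rotation as Ro
from station import r
def Rt(a):
    a=np.radians(a); return np.array([[0,np.cos(a),np.sin(a)],[0,np.sin(a),-np.cos(a)],[-1,0,0]])
def go(pos,a,off=(0,0,0)):
    s=r.sense(); R=s['ee_rot']; d=R.T@(np.array(pos)-s['tcp_pos'])*100
    w=Ro.from_matrix(R.T@Rt(a)).as_rotvec(degrees=True)/10
    print('shift cm',d.round(2),'turn',w.round(2),'|',s['time_s'],s['tcp_pos'].round(4),'F',s['wrist_force'].round(2),'w',round(s['gripper_width'],4),'j',s['joints'].round(0))
if __name__=='__main__': go([float(v) for v in sys.argv[1:4]],float(sys.argv[4]))
E
python3 go.py .5187 .2706 .18 260
```

```text
shift cm [  4.25  22.89 -43.06] turn [-0.51  0.   -0.  ] | 0.5 [0.1623 0.6035 0.2225] F [-0.1  -0.47  0.92] w 1.0002 j [ 90.  22.   0.  -0. -68. -15.]
```

play_rows([
  [[0.5,2.9,-5.4,-0.1,0,0],[1.1,5.7,-10.8,-0.2,0,0],[1.6,8.6,-16.1,-0.3,0,0],[2.1,11.4,-21.5,-0.4,0,0],[2.7,14.3,-26.9,-0.51,0,0]],
], hand=1)

```text
time_s: 1.12
tcp_pos: [0.3862, 0.3943, 0.1959]
ee_rot: [[0.001, -0.172, -0.985], [0.001, -0.985, 0.172], [-1.0, -0.001, -0.001]]
wrist_force: [-0.5, 0.2, 0.3]
gripper_width: 0.998
```

```bash
python3 go.py .5187 .2706 .18 260
```

```text
shift cm [  1.58   9.91 -15.17] turn [ 0.01 -0.    0.01] | 1.125 [0.3862 0.3943 0.1959] F [-0.46  0.25  0.29] w 0.9984 j [ 62.  16. -12.   0. -61.  18.]
```

```bash
cat > tr.py <<'E'
# usage: tr.py "last row" x y z a   -> update commanded pose by last row sent, then print shift to target
import sys,json,os,numpy as np
from scipy.spatial.transform import Rotation as Ro
from go import Rt
from station import r
F='cmd.json'
def load():
    c=json.load(open(F)); return np.array(c['p']),np.array(c['R'])
if __name__=='__main__':
    p,R=load()
    row=[float(v) for v in sys.argv[1].split(',')] if sys.argv[1]!='-' else [0]*6
    p=p+R@np.array(row[:3])/100; R=R@Ro.from_rotvec(np.array(row[3:])*10,degrees=True).as_matrix()
    json.dump(dict(p=p.tolist(),R=R.tolist()),open(F,'w'))
    s=r.sense()
    print('cmd',p.round(4),'meas',s['tcp_pos'].round(4),'t',s['time_s'],'F',s['wrist_force'].round(1),'M',s['moment'].round(2),'w',round(s['gripper_width'],3),'j',s['joints'].round(0))
    if len(sys.argv)>2:
        t=[float(v) for v in sys.argv[2:6]]
        print('shift cm',(R.T@(np.array(t[:3])-p)*100).round(2),'turn',(Ro.from_matrix(R.T@Rt(t[3])).as_rotvec(degrees=True)/10).round(2))
E
python3 - <<'E'
import json
from go import *
json.dump(dict(p=[.162,.604,.223],R=Rt(254.943).tolist()),open('cmd.json','w'))
E
python3 tr.py 2.7,14.3,-26.9,-0.51,0,0 .5187 .2706 .16 260
```

```text
cmd [0.3846 0.396  0.196 ] meas [0.3862 0.3943 0.1959] t 1.125 F [-0.5  0.2  0.3] M [ 0.08 -0.12  0.02] w 0.998 j [ 62.  16. -12.   0. -61.  18.]
shift cm [  3.6   10.04 -15.38] turn [0. 0. 0.]
```

play_rows([
  [[1.2,3.3,-5.1,0,0,0],[2.4,6.7,-10.3,0,0,0],[3.6,10.04,-15.38,0,0,0],[7.5,10.04,-15.38,0,0,0],[11.7,10.04,-15.38,0,0,0]],
])

```text
time_s: 1.75
tcp_pos: [0.5203, 0.2693, 0.0781]
ee_rot: [[0.002, -0.175, -0.985], [0.001, -0.985, 0.175], [-1.0, -0.002, -0.001]]
wrist_force: [-0.5, -0.2, 0.4]
gripper_width: 0.999
```

```bash
python3 tr.py 11.7,10.04,-15.38,0,0,0 .5187 .2706 .079 260
```

```text
cmd [0.5187 0.2705 0.079 ] meas [0.5203 0.2693 0.0781] t 1.75 F [-0.5 -0.2  0.4] M [ 0.04 -0.04  0.03] w 0.999 j [ 43.  26. -16.   0. -48.  37.]
shift cm [ 0. -0.  0.] turn [0. 0. 0.]
```

play_rows([
  [[0,0,0,0,0,0],[0,0,0,0,0,0],[0,0,0,0,0,0],[0,0,0,0,0,0]],
], hand=0)

```text
time_s: 2.25
tcp_pos: [0.5196, 0.2709, 0.0801]
ee_rot: [[0.002, -0.172, -0.985], [0.002, -0.985, 0.172], [-1.0, -0.002, -0.002]]
wrist_force: [-0.3, -0.6, 0.0]
gripper_width: 0.633
```

```bash
python3 tr.py - .5187 .2706 .079 170
```

```text
cmd [0.5187 0.2705 0.079 ] meas [0.5196 0.2709 0.0801] t 2.25 F [-0.3 -0.6  0. ] M [-0.04  0.03 -0.02] w 0.633 j [ 43.  26. -16.   0. -48.  37.]
shift cm [ 0. -0.  0.] turn [9. 0. 0.]
```

play_rows([
  [[0,0,0,0,0,0],[0,0,0,0,0,0],[0,0,0,0,0,0],[0,0,0,0,0,0],[0,0,0,0,0,0]],
], hand=0)

```text
time_s: 2.88
tcp_pos: [0.5192, 0.2703, 0.0786]
ee_rot: [[0.0, -0.173, -0.985], [0.0, -0.985, 0.173], [-1.0, -0.0, -0.0]]
wrist_force: [0.8, 0.5, -0.5]
gripper_width: 0.224
```

play_rows([
  [[0,0,0,0,0,0],[0,0,0,0,0,0]],
], hand=0)

```text
time_s: 3.12
tcp_pos: [0.5192, 0.2702, 0.0786]
ee_rot: [[0.0, -0.173, -0.985], [0.0, -0.985, 0.173], [-1.0, -0.0, -0.0]]
wrist_force: [0.6, 1.5, 0.6]
gripper_width: 0.221
```

play_rows([
  [[0,0,0,0,0,0],[0,0,0,0,0,0],[0,0,0,1,0,0],[0,0,0,2,0,0],[0,0,0,3,0,0]],
], hand=0.55)

```text
time_s: 3.75
tcp_pos: [0.5189, 0.2698, 0.0785]
ee_rot: [[-0.0, -0.647, -0.763], [-0.001, -0.763, 0.647], [-1.0, 0.001, 0.0]]
wrist_force: [0.3, -0.0, -0.4]
gripper_width: 0.54
```

play_rows([
  [[0,0,0,1,0,0],[0,0,0,2,0,0],[0,0,0,3,0,0],[0,0,0,4,0,0],[0,0,0,5,0,0]],
])

```text
time_s: 4.38
tcp_pos: [0.5189, 0.2698, 0.0785]
ee_rot: [[-0.0, -1.0, 0.005], [-0.0, 0.005, 1.0], [-1.0, 0.0, -0.0]]
wrist_force: [-0.2, -0.0, 0.5]
gripper_width: 0.548
```

play_rows([
  [[0,0,0,1,0,0],[0,0,0,1,0,0],[0,0,0,1,0,0],[0,0,0,1,0,0],[0,0,0,1,0,0]],
], hand=0)

```text
time_s: 5.0
tcp_pos: [0.5189, 0.27, 0.0785]
ee_rot: [[-0.0, -0.985, 0.172], [-0.0, 0.172, 0.985], [-1.0, 0.0, -0.0]]
wrist_force: [0.0, 0.1, 0.2]
gripper_width: 0.219
```

play_rows([
  [[0,0,0,0,0,0],[0,0,0,0,0,0]],
], hand=0)

```text
time_s: 5.25
tcp_pos: [0.5189, 0.27, 0.0785]
ee_rot: [[-0.0, -0.985, 0.173], [-0.0, 0.173, 0.985], [-1.0, 0.0, -0.0]]
wrist_force: [-0.8, 0.3, 0.6]
gripper_width: 0.221
```

```bash
python3 tr.py 0,0,0,9,0,0 .5187 .2706 .16 170
python3 - <<'E'
from fit import *
for n in('top','side'):
    p,d=r.capture(n); cv2.imwrite(f'pics/{n}1.png',p)
s=cv2.imread('pics/side1.png');cv2.imwrite('pics/s1.png',cv2.resize(s[200:400,280:480],None,fx=3,fy=3))
E
```

```text
cmd [0.5187 0.2705 0.079 ] meas [0.5189 0.27   0.0785] t 5.25 F [-0.8  0.3  0.6] M [0.09 0.25 0.02] w 0.221 j [ 43.  26. -16.  -0. -48. -53.]
shift cm [-8.1  0.   0. ] turn [0. 0. 0.]
```

View pics/s1.png

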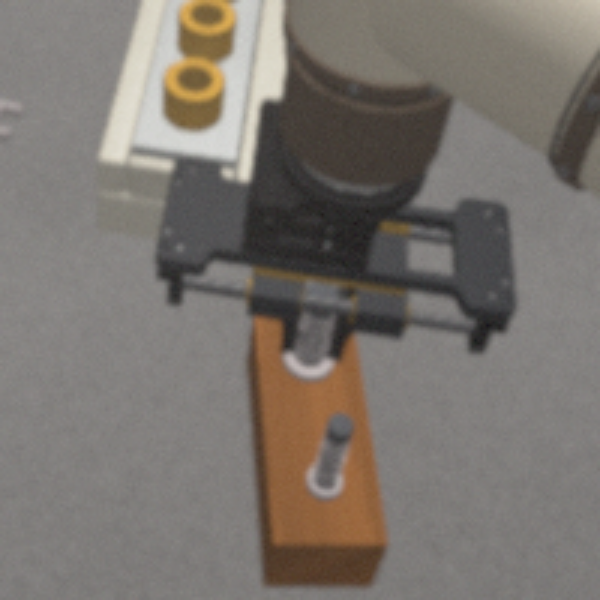

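play_rows([
  [[0.05,0,0,0,0,0],[0.05,0,0,0,0,0],[0.05,0,0,0,0,0]],
], hand=0)

```text
time_s: 5.72
tcp_pos: [0.519, 0.27, 0.0785]
ee_rot: [[-0.0, -0.985, 0.173], [-0.0, 0.173, 0.985], [-1.0, 0.0, -0.0]]
wrist_force: [-2.8, 0.1, 4.0]
gripper_width: 0.22
```

play_rows([
  [[0.05,0,0,0,0,0],[0.05,0,0,0,0,0]],
], hand=0)

```text
time_s: 5.98
tcp_pos: [0.519, 0.27, 0.0784]
ee_rot: [[0.0, -0.985, 0.173], [-0.0, 0.173, 0.985], [-1.0, -0.0, -0.0]]
wrist_force: [-4.0, -0.4, 7.6]
gripper_width: 0.221
```

play_rows([
  [[-0.5,0,0,0,0,0],[-3.0,0,0,0,0,0],[-6.5,0,0,0,0,0],[-10.5,0,0,0,0,0],[-13.7,0,0,0,0,0]],
], hand=0)

```text
time_s: 6.6
tcp_pos: [0.5195, 0.2703, 0.2155]
ee_rot: [[0.001, -0.985, 0.173], [0.001, 0.173, 0.985], [-1.0, -0.001, 0.001]]
wrist_force: [0.3, 0.7, -2.1]
gripper_width: 0.221
```

```bash
python3 tr.py 0.05,0,0,0,0,0; python3 tr.py -13.65,0,0,0,0,0 .5882 .0889 .203 170
```

```text
cmd [0.5187 0.2705 0.0785] meas [0.5195 0.2703 0.2155] t 6.6 F [ 0.3  0.7 -2.1] M [ 0.14 -0.09  0.  ] w 0.221 j [ 43.  18.  -6.  -0. -65. -53.]
cmd [0.5187 0.2705 0.215 ] meas [0.5195 0.2703 0.2155] t 6.6 F [ 0.3  0.7 -2.1] M [ 0.14 -0.09  0.  ] w 0.221 j [ 43.  18.  -6.  -0. -65. -53.]
shift cm [  1.2   -9.98 -16.69] turn [0. 0. 0.]
```

play_rows([
  [[0.2,-2.5,-4.2,0,0,0],[0.5,-5.0,-8.3,0,0,0],[0.8,-7.5,-12.5,0,0,0],[1.25,-9.98,-16.69,0,0,0],[1.25,-9.98,-16.69,0,0,0]],
], hand=0)

```text
time_s: 7.22
tcp_pos: [0.589, 0.0854, 0.2005]
ee_rot: [[-0.002, -0.984, 0.178], [-0.001, 0.178, 0.984], [-1.0, 0.002, -0.001]]
wrist_force: [-0.4, 0.5, -3.4]
gripper_width: 0.219
```

play_rows([
  [[0,0,0,0,0,0],[0,0,0,0,0,0]],
], hand=0)

```text
time_s: 7.48
tcp_pos: [0.5884, 0.0894, 0.2019]
ee_rot: [[0.0, -0.985, 0.172], [0.0, 0.172, 0.985], [-1.0, -0.0, 0.0]]
wrist_force: [-0.4, 0.4, -1.0]
gripper_width: 0.222
```

```bash
python3 tr.py -0.05,0,0,0,0,0; python3 tr.py 1.25,-9.98,-16.69,0,0,0 .5882 .0889 .192 170
python3 - <<'E'
from fit import *
for n in('top','side'):
    p,d=r.capture(n); cv2.imwrite(f'pics/{n}2.png',p)
s=cv2.imread('pics/side2.png');cv2.imwrite('pics/s2.png',cv2.resize(s[120:270,270:420],None,fx=4,fy=4,interpolation=cv2.INTER_CUBIC))
print(r.sense()['tcp_pos'],proj('side',[[.5882,.0889,.1385],[.5882,.0889,.185]]))
E
```

```text
cmd [0.5187 0.2705 0.2155] meas [0.5884 0.0894 0.2019] t 7.475 F [-0.4  0.4 -1. ] M [ 0.17 -0.09  0.01] w 0.222 j [ 24.  20.  -6.  -0. -64. -34.]
cmd [0.5882 0.0889 0.203 ] meas [0.5884 0.0894 0.2019] t 7.475 F [-0.4  0.4 -1. ] M [ 0.17 -0.09  0.01] w 0.222 j [ 24.  20.  -6.  -0. -64. -34.]
shift cm [ 1.1 -0.  -0. ] turn [0. 0. 0.]
[0.58837134 0.08950475 0.20210974] [[344.78067664 221.02839176]
 [345.93048968 204.49199921]]
```

View pics/s2.png

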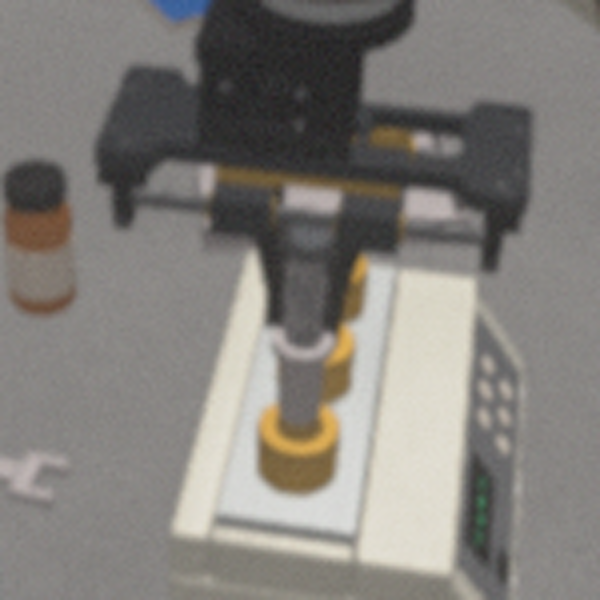

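play_rows([
  [[0.4,0,0,0,0,0],[0.8,0,0,0,0,0],[1.0,0,0,0,0,0],[1.1,0,0,0,0,0],[1.2,0,0,0,0,0]],
], hand=0)

```text
time_s: 8.2
tcp_pos: [0.5886, 0.0884, 0.1901]
ee_rot: [[0.0, -0.985, 0.173], [0.0, 0.173, 0.985], [-1.0, -0.0, 0.0]]
wrist_force: [-0.1, -0.9, -2.4]
gripper_width: 0.223
```

play_rows([
  [[0.05,0,0,0,0,0],[0.1,0,0,0,0,0],[0.15,0,0,0,0,0],[0.2,0,0,0,0,0]],
], hand=0)

```text
time_s: 8.7
tcp_pos: [0.5886, 0.0884, 0.1882]
ee_rot: [[0.0, -0.985, 0.173], [-0.0, 0.173, 0.985], [-1.0, -0.0, -0.0]]
wrist_force: [-0.1, 0.7, -0.3]
gripper_width: 0.224
```

play_rows([
  [[0.06,0,0,0,0,0],[0.12,0,0,0,0,0],[0.18,0,0,0,0,0],[0.24,0,0,0,0,0],[0.24,0,0,0,0,0]],
], hand=0)

```text
time_s: 9.32
tcp_pos: [0.5884, 0.0885, 0.1855]
ee_rot: [[-0.0, -0.985, 0.173], [0.0, 0.173, 0.985], [-1.0, 0.0, -0.0]]
wrist_force: [-1.5, 0.4, -2.3]
gripper_width: 0.223
```

play_rows([
  [[0.15,0,0,0,0,0],[0.3,0,0,0,0,0],[0.4,0,0,0,0,0],[0.45,0,0,0,0,0],[0.5,0,0,0,0,0]],
], hand=0)

```text
time_s: 9.95
tcp_pos: [0.5884, 0.0885, 0.1807]
ee_rot: [[-0.0, -0.985, 0.173], [0.0, 0.173, 0.985], [-1.0, 0.0, -0.0]]
wrist_force: [-1.3, 2.3, -0.7]
gripper_width: 0.221
```

play_rows([
  [[0.06,0,0,0,0,0],[0.12,0,0,0,0,0],[0.18,0,0,0,0,0],[0.24,0,0,0,0,0]],
], hand=0)

```text
time_s: 10.45
tcp_pos: [0.5884, 0.0885, 0.1782]
ee_rot: [[-0.0, -0.985, 0.173], [0.0, 0.173, 0.985], [-1.0, 0.0, -0.0]]
wrist_force: [-2.0, 1.5, -0.7]
gripper_width: 0.222
```

play_rows([
  [[0.07,0,0,0,0,0],[0.14,0,0,0,0,0],[0.21,0,0,0,0,0],[0.28,0,0,0,0,0]],
], hand=0)

```text
time_s: 10.95
tcp_pos: [0.5884, 0.0885, 0.1754]
ee_rot: [[-0.0, -0.985, 0.173], [0.0, 0.173, 0.985], [-1.0, 0.0, 0.0]]
wrist_force: [-2.2, 1.2, -0.2]
gripper_width: 0.221
```

play_rows([
  [[0.07,0,0,0,0,0],[0.14,0,0,0,0,0],[0.21,0,0,0,0,0],[0.28,0,0,0,0,0]],
], hand=0)

```text
time_s: 11.45
tcp_pos: [0.5885, 0.0885, 0.1726]
ee_rot: [[-0.0, -0.985, 0.173], [0.0, 0.173, 0.985], [-1.0, 0.0, 0.0]]
wrist_force: [-2.8, 2.2, -1.1]
gripper_width: 0.222
```

play_rows([
  [[0.07,0.04,0,0,0,0],[0.14,0.04,0.02,0,0,0],[0.21,0.04,0.02,0,0,0],[0.28,0.04,0.02,0,0,0]],
], hand=0)

```text
time_s: 11.95
tcp_pos: [0.5884, 0.0886, 0.1698]
ee_rot: [[0.0, -0.985, 0.173], [-0.0, 0.173, 0.985], [-1.0, -0.0, 0.0]]
wrist_force: [-1.1, -0.4, -0.9]
gripper_width: 0.218
```

play_rows([
  [[0.07,0,0,0,0,0],[0.14,0,0,0,0,0],[0.21,0,0,0,0,0],[0.28,0,0,0,0,0]],
], hand=0)

```text
time_s: 12.45
tcp_pos: [0.5883, 0.0887, 0.167]
ee_rot: [[0.0, -0.985, 0.173], [-0.0, 0.173, 0.985], [-1.0, -0.0, -0.0]]
wrist_force: [0.2, 0.1, -2.8]
gripper_width: 0.222
```

play_rows([
  [[0.08,0,0,0,0,0],[0.16,0,0,0,0,0],[0.23,0,0,0,0,0],[0.3,0,0,0,0,0]],
], hand=0)

```text
time_s: 12.95
tcp_pos: [0.5882, 0.0887, 0.164]
ee_rot: [[0.0, -0.985, 0.173], [-0.0, 0.173, 0.985], [-1.0, -0.0, -0.0]]
wrist_force: [-0.2, 0.1, -0.4]
gripper_width: 0.225
```

play_rows([
  [[0.08,0,0,0,0,0],[0.16,0,0,0,0,0],[0.23,0,0,0,0,0],[0.3,0,0,0,0,0]],
], hand=0)

```text
time_s: 13.45
tcp_pos: [0.5882, 0.0887, 0.161]
ee_rot: [[0.0, -0.985, 0.173], [-0.0, 0.173, 0.985], [-1.0, -0.0, -0.0]]
wrist_force: [0.2, 0.3, -2.7]
gripper_width: 0.225
```

play_rows([
  [[0.08,0,0,0,0,0],[0.16,0,0,0,0,0],[0.23,0,0,0,0,0],[0.3,0,0,0,0,0]],
], hand=0)

```text
time_s: 13.95
tcp_pos: [0.5881, 0.0887, 0.158]
ee_rot: [[-0.0, -0.985, 0.173], [-0.0, 0.173, 0.985], [-1.0, 0.0, -0.0]]
wrist_force: [-0.2, 0.3, -1.8]
gripper_width: 0.221
```

play_rows([
  [[0.08,0,0,0,0,0],[0.16,0,0,0,0,0],[0.23,0,0,0,0,0],[0.3,0,0,0,0,0]],
], hand=0)

```text
time_s: 14.45
tcp_pos: [0.5882, 0.0887, 0.155]
ee_rot: [[0.0, -0.985, 0.173], [0.0, 0.173, 0.985], [-1.0, -0.0, 0.0]]
wrist_force: [-0.5, -1.0, -2.8]
gripper_width: 0.22
```

play_rows([
  [[0.2,0,0,0,0,0],[0.4,0,0,0,0,0],[0.6,0,0,0,0,0],[0.72,0,0,0,0,0],[0.8,0,0,0,0,0]],
], hand=0)

```text
time_s: 15.08
tcp_pos: [0.5882, 0.0887, 0.147]
ee_rot: [[-0.0, -0.985, 0.173], [-0.0, 0.173, 0.985], [-1.0, 0.0, -0.0]]
wrist_force: [0.3, 0.0, -2.9]
gripper_width: 0.22
```

play_rows([
  [[0.06,0,0,0,0,0],[0.12,0,0,0,0,0],[0.18,0,0,0,0,0],[0.22,0,0,0,0,0]],
], hand=0)

```text
time_s: 15.58
tcp_pos: [0.5882, 0.0887, 0.1455]
ee_rot: [[0.0, -0.985, 0.173], [-0.0, 0.173, 0.985], [-1.0, -0.0, -0.0]]
wrist_force: [-2.7, -0.0, 2.2]
gripper_width: 0.222
```

play_rows([
  [[0,0,0,0,0,0],[-0.2,0,0,0,0,0],[-1.0,0,0,0,0,0],[-2.0,0,0,0,0,0],[-3.0,0,0,0,0,0]],
], hand=0)

```text
time_s: 16.2
tcp_pos: [0.5883, 0.0888, 0.1757]
ee_rot: [[0.0, -0.985, 0.173], [0.0, 0.173, 0.985], [-1.0, -0.0, 0.0]]
wrist_force: [0.6, -0.1, -2.2]
gripper_width: 0.224
```

play_rows([
  [[-1.2,0,0,0,0,0],[-2.3,0,0,0,0,0],[-2.6,0,0,0,0,0],[-2.6,0,0,0,0,0]],
], hand=0)

```text
time_s: 16.7
tcp_pos: [0.5881, 0.0887, 0.201]
ee_rot: [[0.0, -0.985, 0.173], [0.0, 0.173, 0.985], [-1.0, -0.0, 0.0]]
wrist_force: [0.7, -0.4, -2.0]
gripper_width: 0.223
```

```bash
python3 - <<'E'
import json
from go import *
json.dump(dict(p=[.5878,.0892,.2018],R=Rt(170).tolist()),open('cmd.json','w'))
E
python3 tr.py - .5758 .0203 .2018 170
python3 - <<'E'
from fit import *
p,d=r.capture('side'); cv2.imwrite('pics/side3.png',p)
cv2.imwrite('pics/s3.png',cv2.resize(p[120:270,270:420],None,fx=4,fy=4,interpolation=cv2.INTER_CUBIC))
E
```

```text
cmd [0.5878 0.0892 0.2018] meas [0.5881 0.0887 0.201 ] t 16.7 F [ 0.7 -0.4 -2. ] M [ 0.06 -0.01 -0.01] w 0.223 j [ 24.  20.  -6.  -0. -64. -34.]
shift cm [ 0.   -0.01 -6.99] turn [0. 0. 0.]
```

View pics/s3.png

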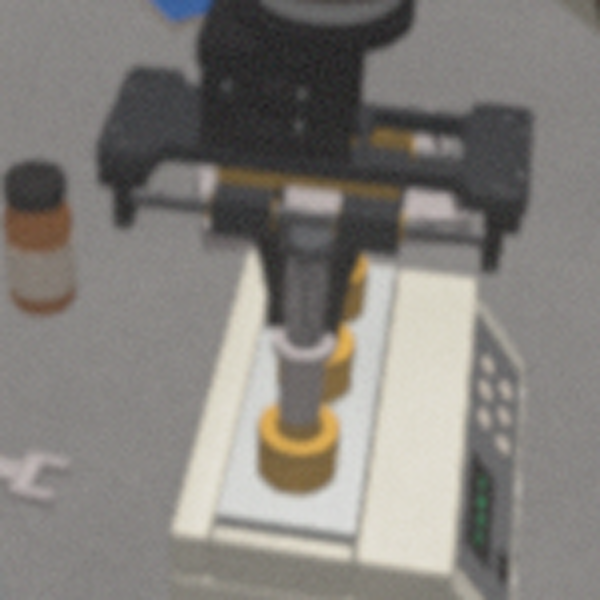

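play_rows([
  [[0,0,-3.5,0,0,0],[0,0,-6.5,0,0,0],[0,0,-7.0,0,0,0],[0.3,0,-7.0,0,0,0],[0.7,0,-7.0,0,0,0]],
], hand=0)

```text
time_s: 17.38
tcp_pos: [0.5762, 0.0205, 0.1934]
ee_rot: [[-0.0, -0.985, 0.172], [0.0, 0.172, 0.985], [-1.0, 0.0, 0.0]]
wrist_force: [-0.4, -0.2, -2.1]
gripper_width: 0.226
```

play_rows([
  [[0.1,0,0,0,0,0],[0.2,0,0,0,0,0],[0.3,0,0,0,0,0],[0.4,0,0,0,0,0],[0.45,0,0,0,0,0]],
], hand=0)

```text
time_s: 18.0
tcp_pos: [0.576, 0.0197, 0.1893]
ee_rot: [[-0.0, -0.985, 0.173], [0.0, 0.173, 0.985], [-1.0, 0.0, 0.0]]
wrist_force: [-0.3, 1.4, -2.7]
gripper_width: 0.226
```

play_rows([
  [[0.1,0,0,0,0,0],[0.25,0,0,0,0,0],[0.4,0,0,0,0,0],[0.55,0,0,0,0,0],[0.65,0,0,0,0,0]],
], hand=0)

```text
time_s: 18.62
tcp_pos: [0.576, 0.0198, 0.1827]
ee_rot: [[-0.0, -0.985, 0.173], [-0.0, 0.173, 0.985], [-1.0, 0.0, -0.0]]
wrist_force: [-0.1, -0.1, -1.1]
gripper_width: 0.227
```

play_rows([
  [[0.07,0,0,0,0,0],[0.14,0,0,0,0,0],[0.2,0,0,0,0,0],[0.26,0,0,0,0,0]],
], hand=0)

```text
time_s: 19.12
tcp_pos: [0.576, 0.0198, 0.1802]
ee_rot: [[-0.0, -0.985, 0.173], [-0.0, 0.173, 0.985], [-1.0, 0.0, -0.0]]
wrist_force: [0.1, 1.0, -1.2]
gripper_width: 0.219
```

play_rows([
  [[0.07,0,0,0,0,0],[0.14,0,0,0,0,0],[0.2,0,0,0,0,0],[0.26,0,0,0,0,0]],
], hand=0)

```text
time_s: 19.62
tcp_pos: [0.576, 0.0197, 0.1776]
ee_rot: [[-0.0, -0.985, 0.173], [0.0, 0.173, 0.985], [-1.0, 0.0, -0.0]]
wrist_force: [-1.4, 0.5, -1.9]
gripper_width: 0.224
```

play_rows([
  [[0.07,0,0,0,0,0],[0.14,0,0,0,0,0],[0.2,0,0,0,0,0],[0.26,0,0,0,0,0]],
], hand=0)

```text
time_s: 20.12
tcp_pos: [0.576, 0.0198, 0.175]
ee_rot: [[-0.0, -0.985, 0.173], [-0.0, 0.173, 0.985], [-1.0, 0.0, -0.0]]
wrist_force: [-0.7, 0.5, -1.5]
gripper_width: 0.222
```

play_rows([
  [[0.07,0,0,0,0,0],[0.14,0,0,0,0,0],[0.21,0,0,0,0,0],[0.28,0,0,0,0,0]],
], hand=0)

```text
time_s: 20.62
tcp_pos: [0.576, 0.0198, 0.1722]
ee_rot: [[-0.0, -0.985, 0.173], [0.0, 0.173, 0.985], [-1.0, 0.0, -0.0]]
wrist_force: [-0.3, 0.4, -2.3]
gripper_width: 0.219
```

play_rows([
  [[0.07,0,0,0,0,0],[0.14,0,0,0,0,0],[0.21,0,0,0,0,0],[0.28,0,0,0,0,0]],
], hand=0)

```text
time_s: 21.12
tcp_pos: [0.576, 0.0198, 0.1694]
ee_rot: [[-0.0, -0.985, 0.173], [0.0, 0.173, 0.985], [-1.0, 0.0, -0.0]]
wrist_force: [-0.9, 0.3, -1.9]
gripper_width: 0.224
```

play_rows([
  [[0.07,0,0,0,0,0],[0.14,0,0,0,0,0],[0.21,0,0,0,0,0],[0.28,0,0,0,0,0]],
], hand=0)

```text
time_s: 21.62
tcp_pos: [0.576, 0.0198, 0.1666]
ee_rot: [[-0.0, -0.985, 0.173], [0.0, 0.173, 0.985], [-1.0, 0.0, 0.0]]
wrist_force: [-0.9, 0.6, -1.5]
gripper_width: 0.222
```

play_rows([
  [[0.08,0,0,0,0,0],[0.16,0,0,0,0,0],[0.23,0,0,0,0,0],[0.3,0,0,0,0,0]],
], hand=0)

```text
time_s: 22.12
tcp_pos: [0.576, 0.0197, 0.1636]
ee_rot: [[-0.0, -0.985, 0.173], [-0.0, 0.173, 0.985], [-1.0, 0.0, -0.0]]
wrist_force: [-1.1, 0.1, -1.4]
gripper_width: 0.225
```

play_rows([
  [[0.08,0,0,0,0,0],[0.16,0,0,0,0,0],[0.23,0,0,0,0,0],[0.3,0,0,0,0,0]],
], hand=0)

```text
time_s: 22.62
tcp_pos: [0.5761, 0.0197, 0.1614]
ee_rot: [[0.0, -0.985, 0.173], [-0.0, 0.173, 0.985], [-1.0, -0.0, -0.0]]
wrist_force: [-3.1, 1.5, 4.6]
gripper_width: 0.226
```

play_rows([
  [[0.05,0,0,0,0,0],[0.08,0,0,0,0,0],[0.08,0,0,0,0,0]],
], hand=0)

```text
time_s: 23.0
tcp_pos: [0.5761, 0.0197, 0.1614]
ee_rot: [[0.001, -0.985, 0.172], [-0.0, 0.172, 0.985], [-1.0, -0.001, -0.0]]
wrist_force: [-4.1, 1.9, 5.6]
gripper_width: 0.221
```

play_rows([
  [[-0.2,0,0,0,0,0],[-1.2,0,0,0,0,0],[-2.4,0,0,0,0,0],[-3.6,0,0,0,0,0],[-4.1,0,0,0,0,0]],
], hand=0)

```text
time_s: 23.62
tcp_pos: [0.577, 0.0198, 0.2025]
ee_rot: [[0.003, -0.985, 0.173], [0.0, 0.173, 0.985], [-1.0, -0.003, 0.001]]
wrist_force: [0.1, 0.2, -2.5]
gripper_width: 0.22
```

play_rows([
  [[0,0,-3.5,0,0,0],[0,0,-6.5,0,0,0],[0,0,-7.0,0,0,0],[0.3,0,-7.0,0,0,0],[0.7,0,-7.0,0,0,0]],
], hand=0)

```text
time_s: 24.25
tcp_pos: [0.5642, -0.0485, 0.1936]
ee_rot: [[0.0, -0.985, 0.172], [0.0, 0.172, 0.985], [-1.0, -0.0, 0.0]]
wrist_force: [-0.5, 0.9, -2.3]
gripper_width: 0.223
```

Run:
```python
from fit import *
p,d=r.capture('side'); cv2.imwrite('pics/side4.png',p)
cv2.imwrite('pics/s4.png',cv2.resize(p[120:270,270:420],None,fx=4,fy=4,interpolation=cv2.INTER_CUBIC))
```

```text
(no output)
```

View pics/s4.png

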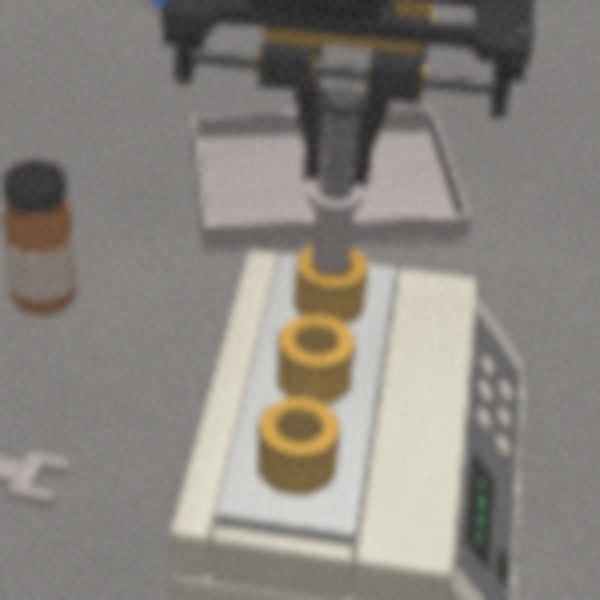

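play_rows([
  [[0.1,0,0,0,0,0],[0.2,0,0,0,0,0],[0.3,0,0,0,0,0],[0.4,0,0,0,0,0],[0.45,0,0,0,0,0]],
], hand=0)

```text
time_s: 24.92
tcp_pos: [0.5639, -0.0492, 0.1893]
ee_rot: [[0.0, -0.985, 0.173], [0.0, 0.173, 0.985], [-1.0, 0.0, 0.0]]
wrist_force: [-0.0, -0.9, -2.9]
gripper_width: 0.217
```

play_rows([
  [[0.1,0,0,0,0,0],[0.25,0,0,0,0,0],[0.4,0,0,0,0,0],[0.55,0,0,0,0,0],[0.65,0,0,0,0,0]],
], hand=0)

```text
time_s: 25.55
tcp_pos: [0.5637, -0.0492, 0.1826]
ee_rot: [[-0.001, -0.985, 0.173], [0.0, 0.173, 0.985], [-1.0, 0.001, -0.0]]
wrist_force: [-1.7, 0.1, -2.8]
gripper_width: 0.223
```

play_rows([
  [[0.07,0,0,0,0,0],[0.14,0,0,0,0,0],[0.2,0,0,0,0,0],[0.26,0,0,0,0,0]],
], hand=0)

```text
time_s: 26.05
tcp_pos: [0.5638, -0.0492, 0.1802]
ee_rot: [[-0.0, -0.985, 0.173], [0.0, 0.173, 0.985], [-1.0, 0.0, 0.0]]
wrist_force: [-1.5, 1.1, -0.8]
gripper_width: 0.222
```

play_rows([
  [[0.07,0.02,0,0,0,0],[0.14,0.02,0,0,0,0],[0.21,0.02,0,0,0,0],[0.28,0.02,0,0,0,0]],
], hand=0)

```text
time_s: 26.55
tcp_pos: [0.5637, -0.0492, 0.1774]
ee_rot: [[0.0, -0.985, 0.173], [-0.0, 0.173, 0.985], [-1.0, -0.0, -0.0]]
wrist_force: [-1.1, 0.4, -0.8]
gripper_width: 0.216
```

play_rows([
  [[0.07,0.02,0,0,0,0],[0.14,0.02,0,0,0,0],[0.21,0.02,0,0,0,0],[0.28,0.02,0,0,0,0]],
], hand=0)

```text
time_s: 27.05
tcp_pos: [0.5637, -0.0491, 0.1746]
ee_rot: [[0.0, -0.985, 0.173], [0.0, 0.173, 0.985], [-1.0, -0.0, 0.0]]
wrist_force: [-0.8, -0.4, -2.0]
gripper_width: 0.224
```

play_rows([
  [[0.07,0,0,0,0,0],[0.14,0,0,0,0,0],[0.21,0,0,0,0,0],[0.28,0,0,0,0,0]],
], hand=0)

```text
time_s: 27.55
tcp_pos: [0.5636, -0.0491, 0.1718]
ee_rot: [[0.0, -0.985, 0.173], [-0.0, 0.173, 0.985], [-1.0, -0.0, 0.0]]
wrist_force: [0.1, 0.1, -1.6]
gripper_width: 0.221
```

play_rows([
  [[0.08,0,0,0,0,0],[0.16,0,0,0,0,0],[0.23,0,0,0,0,0],[0.3,0,0,0,0,0]],
], hand=0)

```text
time_s: 28.05
tcp_pos: [0.5636, -0.0491, 0.1688]
ee_rot: [[0.0, -0.985, 0.173], [-0.0, 0.173, 0.985], [-1.0, -0.0, -0.0]]
wrist_force: [-0.3, -0.0, -2.3]
gripper_width: 0.218
```

play_rows([
  [[0.08,0,0,0,0,0],[0.16,0,0,0,0,0],[0.23,0,0,0,0,0],[0.3,0,0,0,0,0]],
], hand=0)

```text
time_s: 28.55
tcp_pos: [0.5636, -0.0491, 0.1658]
ee_rot: [[0.0, -0.985, 0.173], [0.0, 0.173, 0.985], [-1.0, -0.0, 0.0]]
wrist_force: [0.1, -0.1, -2.0]
gripper_width: 0.224
```

play_rows([
  [[0.08,0,0,0,0,0],[0.16,0,0,0,0,0],[0.23,0,0,0,0,0],[0.3,0,0,0,0,0]],
], hand=0)

```text
time_s: 29.05
tcp_pos: [0.5636, -0.0491, 0.1628]
ee_rot: [[0.0, -0.985, 0.173], [0.0, 0.173, 0.985], [-1.0, -0.0, 0.0]]
wrist_force: [-0.7, 0.0, -2.0]
gripper_width: 0.224
```

play_rows([
  [[0.08,0,0,0,0,0],[0.16,0,0,0,0,0],[0.23,0,0,0,0,0],[0.3,0,0,0,0,0]],
], hand=0)

```text
time_s: 29.55
tcp_pos: [0.5636, -0.0491, 0.1598]
ee_rot: [[-0.0, -0.985, 0.173], [-0.0, 0.173, 0.985], [-1.0, -0.0, -0.0]]
wrist_force: [0.1, 0.0, -1.6]
gripper_width: 0.222
```

play_rows([
  [[0.08,0,0,0,0,0],[0.16,0,0,0,0,0],[0.23,0,0,0,0,0],[0.3,0,0,0,0,0]],
], hand=0)

```text
time_s: 30.05
tcp_pos: [0.5635, -0.0491, 0.1568]
ee_rot: [[-0.0, -0.985, 0.173], [-0.0, 0.173, 0.985], [-1.0, 0.0, -0.0]]
wrist_force: [-0.0, -0.3, -1.4]
gripper_width: 0.219
```

play_rows([
  [[0.08,0,0,0,0,0],[0.16,0,0,0,0,0],[0.23,0,0,0,0,0],[0.3,0,0,0,0,0]],
], hand=0)

```text
time_s: 30.55
tcp_pos: [0.5635, -0.0491, 0.1538]
ee_rot: [[-0.0, -0.985, 0.173], [-0.0, 0.173, 0.985], [-1.0, 0.0, -0.0]]
wrist_force: [0.2, -0.5, -1.9]
gripper_width: 0.225
```

Past 36 mm with no stop; now to home.

play_rows([
  [[0.2,0,0,0,0,0],[0.4,0,0,0,0,0],[0.55,0,0,0,0,0],[0.65,0,0,0,0,0],[0.7,0,0,0,0,0]],
], hand=0)

```text
time_s: 31.18
tcp_pos: [0.5636, -0.0491, 0.1468]
ee_rot: [[-0.0, -0.985, 0.173], [-0.0, 0.173, 0.985], [-1.0, 0.0, -0.0]]
wrist_force: [0.5, 0.5, -1.9]
gripper_width: 0.22
```

play_rows([
  [[0.06,0,0,0,0,0],[0.12,0,0,0,0,0],[0.18,0,0,0,0,0],[0.2,0,0,0,0,0]],
], hand=0)

```text
time_s: 31.68
tcp_pos: [0.5636, -0.0491, 0.1454]
ee_rot: [[0.0, -0.985, 0.173], [-0.0, 0.173, 0.985], [-1.0, -0.0, -0.0]]
wrist_force: [-1.8, 0.6, 2.3]
gripper_width: 0.224
```

play_rows([
  [[0,0,0,0,0,0],[-0.2,0,0,0,0,0],[-1.4,0,0,0,0,0],[-3.0,0,0,0,0,0],[-5.0,0,0,0,0,0]],
], hand=0)

```text
time_s: 32.3
tcp_pos: [0.5637, -0.0491, 0.1961]
ee_rot: [[0.0, -0.985, 0.173], [-0.0, 0.173, 0.985], [-1.0, -0.0, 0.0]]
wrist_force: [0.2, -0.9, -1.4]
gripper_width: 0.225
```

```bash
python3 - <<'E'
import json
from go import *
json.dump(dict(p=[.5632,-.0485,.1958],R=Rt(170).tolist()),open('cmd.json','w'))
E
python3 tr.py - .5187 .2705 .2158 170
python3 - <<'E'
from fit import *
p,d=r.capture('side'); cv2.imwrite('pics/side5.png',p)
cv2.imwrite('pics/s5.png',cv2.resize(p[120:270,270:420],None,fx=4,fy=4,interpolation=cv2.INTER_CUBIC))
E
```

```text
cmd [ 0.5632 -0.0485  0.1958] meas [ 0.5637 -0.0491  0.1961] t 32.3 F [ 0.2 -0.9 -1.4] M [ 0.07 -0.11  0.03] w 0.225 j [ 11.  17. -10.   0. -62. -21.]
shift cm [-2.    9.92 30.64] turn [0. 0. 0.]
```

View pics/s5.png

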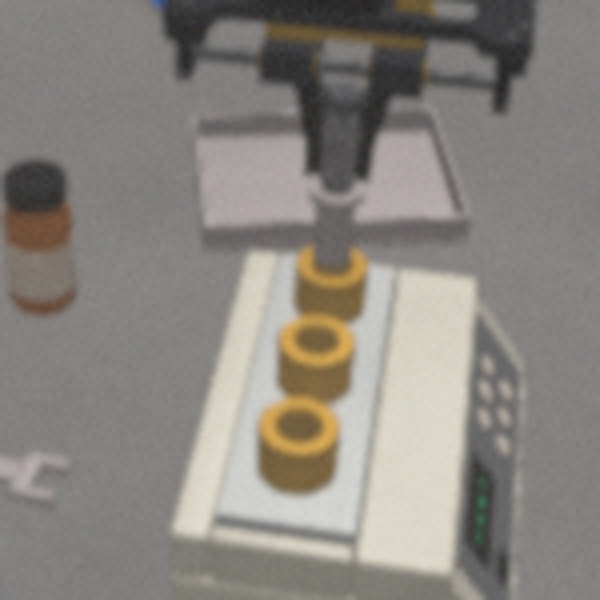

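play_rows([
  [[-2.0,0,0,0,0,0],[-2.0,1.6,5.0,0,0,0],[-2.0,3.4,10.5,0,0,0],[-2.0,5.2,16.1,0,0,0],[-2.0,7.0,21.6,0,0,0]],
], hand=0)

```text
time_s: 32.98
tcp_pos: [0.5318, 0.1776, 0.2157]
ee_rot: [[0.002, -0.985, 0.173], [0.001, 0.173, 0.985], [-1.0, -0.001, 0.001]]
wrist_force: [0.8, -0.8, -2.7]
gripper_width: 0.22
```

play_rows([
  [[0,1.6,5.0,0,0,0],[0,2.92,9.04,0,0,0],[0,2.92,9.04,0,0,0],[3.5,2.92,9.04,0,0,0],[7.0,2.92,9.04,0,0,0]],
], hand=0)

```text
time_s: 33.6
tcp_pos: [0.5192, 0.2695, 0.1449]
ee_rot: [[0.001, -0.985, 0.173], [0.001, 0.173, 0.985], [-1.0, -0.001, 0.002]]
wrist_force: [0.9, 0.0, -3.1]
gripper_width: 0.224
```

```bash
python3 tr.py -2.0,7.0,21.6,0,0,0;python3 tr.py 7.0,2.92,9.04,0,0,0 .5187 .2705 .138 170
python3 - <<'E'
from fit import *
p,d=r.capture('side'); cv2.imwrite('pics/side6.png',p)
cv2.imwrite('pics/s6.png',cv2.resize(p[220:400,300:480],None,fx=3.3,fy=3.3,interpolation=cv2.INTER_CUBIC))
print(r.sense()['tcp_pos'])
E
```

```text
cmd [0.5318 0.1764 0.2158] meas [0.5192 0.2695 0.1449] t 33.6 F [ 0.9  0.  -3.1] M [ 0.11 -0.09 -0.02] w 0.224 j [ 43.  22. -12.  -0. -56. -53.]
cmd [0.5187 0.2705 0.1458] meas [0.5192 0.2695 0.1449] t 33.6 F [ 0.9  0.  -3.1] M [ 0.11 -0.09 -0.02] w 0.224 j [ 43.  22. -12.  -0. -56. -53.]
shift cm [0.78 0.   0.  ] turn [0. 0. 0.]
[0.51612107 0.2674333  0.13916859]
```

View pics/s6.png

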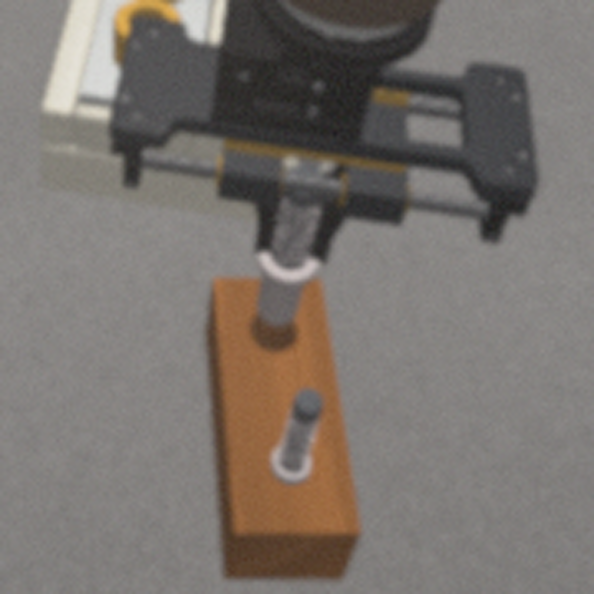

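play_rows([
  [[0,0,0,0,0,0],[0,0,0,0,0,0],[0,0,0,0,0,0]],
], hand=0)

```text
time_s: 34.02
tcp_pos: [0.5197, 0.2703, 0.1467]
ee_rot: [[0.003, -0.985, 0.173], [0.002, 0.173, 0.985], [-1.0, -0.002, 0.003]]
wrist_force: [0.5, -0.9, -1.8]
gripper_width: 0.221
```

play_rows([
  [[0.8,0,0,0,0,0],[1.6,0,0,0,0,0],[1.9,0,0,0,0,0],[2.1,0,0,0,0,0],[2.3,0,0,0,0,0]],
], hand=0)

```text
time_s: 34.65
tcp_pos: [0.5189, 0.2699, 0.1218]
ee_rot: [[0.0, -0.985, 0.173], [0.0, 0.173, 0.985], [-1.0, -0.0, 0.0]]
wrist_force: [0.1, 0.2, -2.0]
gripper_width: 0.223
```

play_rows([
  [[0.5,0,0,0,0,0],[1.5,0,0,0,0,0],[2.5,0,0,0,0,0],[3.5,0,0,0,0,0],[4.0,0,0,0,0,0]],
], hand=0)

```text
time_s: 35.28
tcp_pos: [0.5185, 0.2695, 0.0807]
ee_rot: [[-0.001, -0.985, 0.173], [-0.001, 0.173, 0.985], [-1.0, 0.001, -0.001]]
wrist_force: [-0.2, 0.3, -2.1]
gripper_width: 0.221
```

play_rows([
  [[0.15,0,0,0,0,0],[0.3,0,0,0,0,0],[0.37,0,0,0,0,0],[0.37,0,0,0,0,0]],
], hand=0)

```text
time_s: 35.78
tcp_pos: [0.5189, 0.2699, 0.0785]
ee_rot: [[0.0, -0.985, 0.173], [0.0, 0.173, 0.985], [-1.0, -0.0, 0.0]]
wrist_force: [-0.1, 0.6, -1.0]
gripper_width: 0.223
```

play_rows([
  [[0,0,0,0,0,0],[0,0,0,0,0,0],[0,0,0,0,0,0],[-1.5,0,0,0,0,0],[-4.0,0,0,0,0,0]],
], hand=0.8)

```text
time_s: 36.4
tcp_pos: [0.5186, 0.2696, 0.1188]
ee_rot: [[-0.001, -0.985, 0.173], [-0.001, 0.173, 0.985], [-1.0, 0.001, -0.001]]
wrist_force: [1.0, -0.5, 0.7]
gripper_width: 0.707
```

play_rows([
  [[-4.0,0,0,0,0,0],[-8.0,0,0,0,0,0],[-9.5,0,0,0,0,0]],
])

```text
time_s: 36.78
tcp_pos: [0.52, 0.2706, 0.2172]
ee_rot: [[0.005, -0.985, 0.173], [0.004, 0.173, 0.985], [-1.0, -0.004, 0.005]]
wrist_force: [-0.7, -0.5, 0.0]
gripper_width: 0.797
```

```bash
python3 - <<'E'
import json
from go import *
json.dump(dict(p=[.5187,.2705,.2141],R=Rt(170).tolist()),open('cmd.json','w'))
E
python3 tr.py - .5758 .0203 .16 170
python3 - <<'E'
from fit import *
W=cloud('top',np.load('top0.npy')); 
u=np.array([.985,-.174]);v=np.array([.174,.985]); q=W[...,:2]-[.576,.0203]; X=q@u;Y=q@v
for a in np.arange(-.12,.1,.02):
    m=(X>a)&(X<a+.02)&(abs(Y)<.12)&(W[...,2]>.02); z=W[m][:,2]; print(round(a,2),m.sum(),np.percentile(z,[5,50,95]).round(3) if m.sum() else '')
p,d=r.capture('side'); cv2.imwrite('pics/side7.png',p)
cv2.imwrite('pics/s7.png',cv2.resize(p[220:400,300:480],None,fx=3.3,fy=3.3,interpolation=cv2.INTER_CUBIC))
E
```

```text
cmd [0.5187 0.2705 0.2141] meas [0.52   0.2706 0.2172] t 36.775 F [-0.7 -0.5  0. ] M [ 0.1  -0.08 -0.03] w 0.797 j [ 43.  18.  -6.   0. -65. -53.]
shift cm [  5.41  -9.97 -23.65] turn [0. 0. 0.]
-0.12 640 [0.037 0.051 0.065]
-0.1 662 [0.065 0.081 0.091]
-0.08 653 [0.083 0.088 0.093]
-0.06 634 [0.083 0.088 0.092]
-0.04 672 [0.082 0.094 0.1  ]
-0.02 622 [0.065 0.097 0.129]
0.0 671 [0.059 0.096 0.129]
0.02 562 [0.085 0.094 0.1  ]
0.04 607 [0.083 0.087 0.092]
0.06 3 [0.081 0.081 0.082]
0.08 0
```

View pics/s7.png

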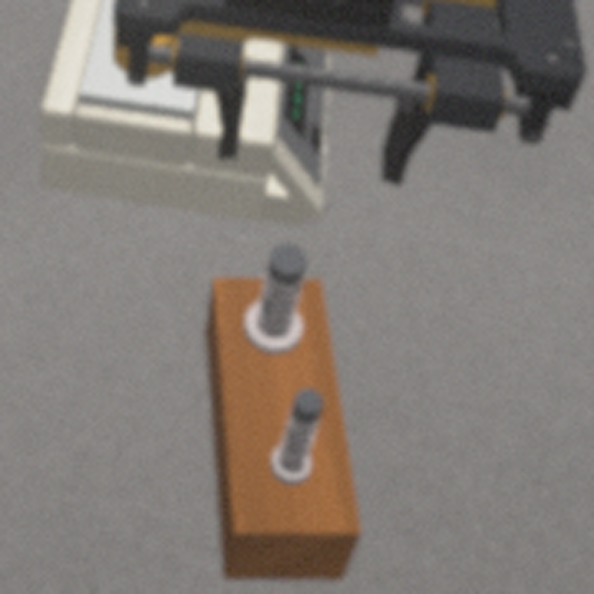

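play_rows([
  [[0,-2.0,-4.8,0,0,0],[1.0,-4.2,-10.0,0,0,0],[2.5,-6.4,-15.2,0,0,0],[4.0,-8.4,-20.0,0,0,0],[5.4,-9.97,-23.65,0,0,0]],
], hand=0.8)

```text
time_s: 37.45
tcp_pos: [0.5754, 0.0175, 0.1575]
ee_rot: [[-0.002, -0.985, 0.174], [-0.0, 0.174, 0.985], [-1.0, 0.002, -0.001]]
wrist_force: [0.3, 0.8, 0.1]
gripper_width: 0.798
```

play_rows([
  [[0,0,0,0,0,0],[2.0,0,0,0,0,0],[4.0,0,0,0,0,0],[5.6,0,0,0,0,0],[6.1,0,0,0,0,0]],
])

```text
time_s: 38.08
tcp_pos: [0.5754, 0.02, 0.0969]
ee_rot: [[-0.002, -0.985, 0.172], [-0.001, 0.172, 0.985], [-1.0, 0.002, -0.001]]
wrist_force: [0.5, -0.3, 0.1]
gripper_width: 0.802
```

```bash
python3 tr.py 5.4,-9.97,-23.65,0,0,0;python3 tr.py 6.1,0,0,0,0,0 .5758 .0203 .099 170
python3 - <<'E'
from fit import *
p,d=r.capture('side'); cv2.imwrite('pics/side8.png',p)
cv2.imwrite('pics/s8.png',cv2.resize(p[120:270,270:420],None,fx=4,fy=4,interpolation=cv2.INTER_CUBIC))
print(r.sense()['tcp_pos'])
E
```

```text
cmd [0.5758 0.0203 0.1601] meas [0.5754 0.02   0.0969] t 38.075 F [ 0.5 -0.3  0.1] M [ 0.12 -0.01 -0.07] w 0.802 j [ 18.  24. -16.  -0. -50. -28.]
cmd [0.5758 0.0203 0.0991] meas [0.5754 0.02   0.0969] t 38.075 F [ 0.5 -0.3  0.1] M [ 0.12 -0.01 -0.07] w 0.802 j [ 18.  24. -16.  -0. -50. -28.]
shift cm [0.01 0.   0.  ] turn [0. 0. 0.]
[0.57554055 0.01995684 0.09695874]
```

View pics/s8.png

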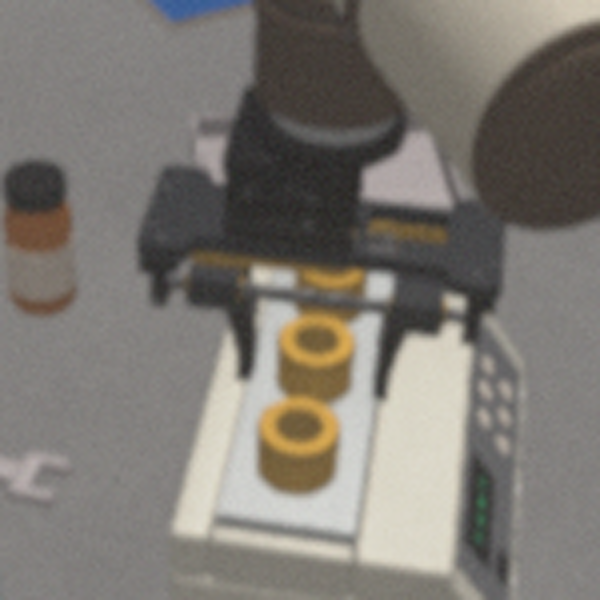

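play_rows([
  [[-0.1,0,0,0,0,0],[-0.1,0,0,0,0,0],[-0.1,0,0,0,0,0],[-0.1,0,0,0,0,0],[-0.1,0,0,0,0,0]],
], hand=0)

```text
time_s: 38.75
tcp_pos: [0.5757, 0.0196, 0.0996]
ee_rot: [[-0.001, -0.985, 0.173], [-0.0, 0.173, 0.985], [-1.0, 0.001, -0.0]]
wrist_force: [-3.0, 1.7, 4.7]
gripper_width: 0.501
```

play_rows([
  [[0,0,0,0,0,0],[0,0,0,0,0,0]],
], hand=0)

```text
time_s: 39.0
tcp_pos: [0.5757, 0.0196, 0.0996]
ee_rot: [[-0.001, -0.985, 0.173], [-0.0, 0.173, 0.985], [-1.0, 0.001, -0.0]]
wrist_force: [-4.2, 1.7, 5.4]
gripper_width: 0.498
```

play_rows([
  [[-0.4,0,0,0,0,0],[-1.2,0,0,0,0,0],[-2.4,0,0,0,0,0],[-5.0,0,0,0,0,0],[-8.0,0,0,0,0,0]],
], hand=0)

```text
time_s: 39.62
tcp_pos: [0.5759, 0.0195, 0.18]
ee_rot: [[-0.001, -0.985, 0.173], [-0.0, 0.173, 0.985], [-1.0, 0.001, -0.0]]
wrist_force: [0.0, -0.1, -3.2]
gripper_width: 0.499
```

```bash
python3 tr.py -8.1,0,0,0,0,0 .5495 -.301 .15 170
python3 - <<'E'
from fit import *
p,d=r.capture('side'); cv2.imwrite('pics/side9.png',p)
cv2.imwrite('pics/s9.png',cv2.resize(p[120:270,270:420],None,fx=4,fy=4,interpolation=cv2.INTER_CUBIC))
print(r.sense()['tcp_pos'])
E
```

```text
cmd [0.5758 0.0203 0.1801] meas [0.5759 0.0195 0.18  ] t 39.625 F [ 0.  -0.1 -3.2] M [ 0.15 -0.1  -0.  ] w 0.499 j [ 18.  19. -10.  -0. -61. -28.]
shift cm [  3.01  -2.99 -32.1 ] turn [0. 0. 0.]
[0.57883034 0.01971394 0.18525751]
```

View pics/s9.png

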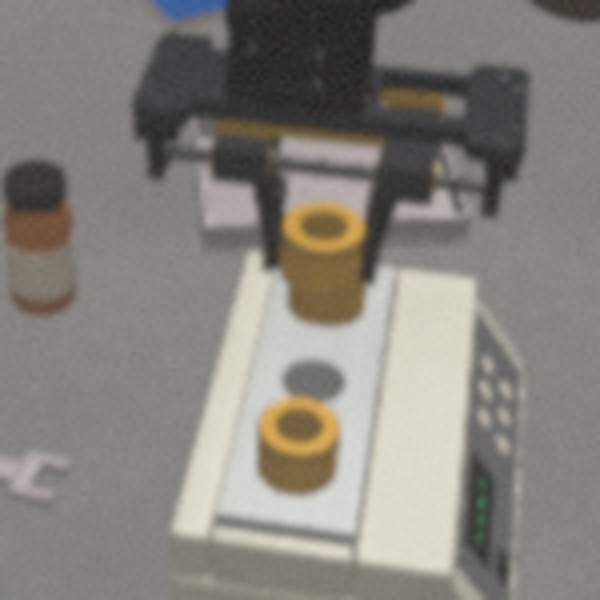

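play_rows([
  [[0,-0.3,-3.5,0,0,0],[0,-0.8,-9.0,0,0,0],[0,-1.3,-14.5,0,0,0],[0,-1.9,-20.0,0,0,0],[0,-2.4,-25.5,0,0,0]],
], hand=0)

```text
time_s: 40.3
tcp_pos: [0.5555, -0.2373, 0.179]
ee_rot: [[0.001, -0.985, 0.173], [0.0, 0.173, 0.985], [-1.0, -0.001, 0.0]]
wrist_force: [1.4, -0.8, -3.8]
gripper_width: 0.5
```

play_rows([
  [[1.0,-0.6,-5.0,0,0,0],[3.0,-0.6,-6.6,0,0,0],[6.0,-0.6,-6.6,0,0,0],[9.5,-0.6,-6.6,0,0,0],[11.5,-0.6,-6.6,0,0,0]],
], hand=0)

```text
time_s: 40.92
tcp_pos: [0.5489, -0.3015, 0.0617]
ee_rot: [[-0.003, -0.985, 0.174], [0.001, 0.174, 0.985], [-1.0, 0.003, 0.001]]
wrist_force: [-0.4, 0.6, -3.8]
gripper_width: 0.497
```

```bash
python3 tr.py 0,-2.4,-25.5,0,0,0;python3 tr.py 11.5,-.6,-6.6,0,0,0 .5495 -.301 .033 170
python3 - <<'E'
from fit import *
p,d=r.capture('side'); cv2.imwrite('pics/side10.png',p)
cv2.imwrite('pics/s10.png',cv2.resize(p[80:230,270:420],None,fx=4,fy=4,interpolation=cv2.INTER_CUBIC))
print(r.sense()['tcp_pos'])
E
```

```text
cmd [ 0.5552 -0.235   0.1801] meas [ 0.5489 -0.3015  0.0617] t 40.925 F [-0.4  0.6 -3.8] M [ 0.1  -0.05 -0.02] w 0.497 j [-14.  31. -10.  -0. -49.   4.]
cmd [ 0.5496 -0.3011  0.0651] meas [ 0.5489 -0.3015  0.0617] t 40.925 F [-0.4  0.6 -3.8] M [ 0.1  -0.05 -0.02] w 0.497 j [-14.  31. -10.  -0. -49.   4.]
shift cm [3.21 0.01 0.  ] turn [0. 0. 0.]
[ 0.54765984 -0.30087413  0.05924784]
```

View pics/s10.png

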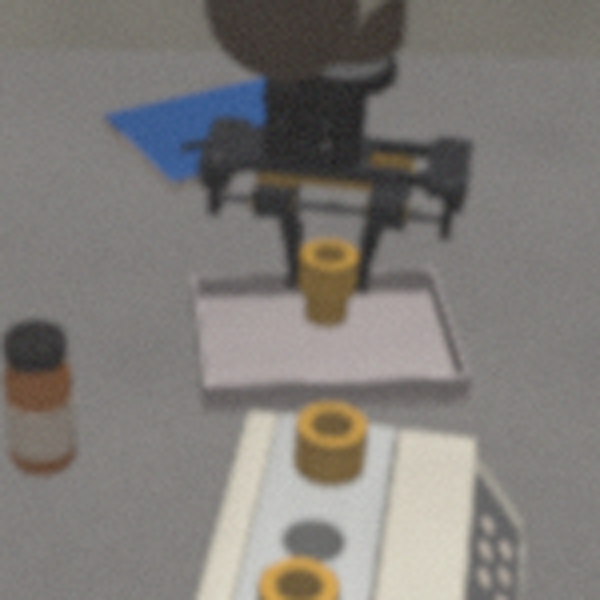

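play_rows([
  [[0.8,0,0,0,0,0],[1.7,0,0,0,0,0],[2.4,0,0,0,0,0],[2.7,0,0,0,0,0],[2.8,0,0,0,0,0]],
], hand=0)

```text
time_s: 41.6
tcp_pos: [0.5503, -0.3017, 0.0362]
ee_rot: [[0.0, -0.985, 0.173], [-0.0, 0.173, 0.985], [-1.0, -0.0, -0.0]]
wrist_force: [0.9, 0.3, -3.8]
gripper_width: 0.5
```

play_rows([
  [[0.1,0,0,0,0,0],[0.2,0,0,0,0,0],[0.3,0,0,0,0,0],[0.3,0,0,0,0,0]],
], hand=0)

```text
time_s: 42.1
tcp_pos: [0.5501, -0.3017, 0.0331]
ee_rot: [[-0.0, -0.985, 0.173], [0.0, 0.173, 0.985], [-1.0, 0.0, -0.0]]
wrist_force: [-0.1, 0.3, -4.0]
gripper_width: 0.494
```

play_rows([
  [[0.05,0,0,0,0,0],[0.1,0,0,0,0,0],[0.13,0,0,0,0,0],[0.13,0,0,0,0,0]],
], hand=0)

```text
time_s: 42.6
tcp_pos: [0.5503, -0.3018, 0.0326]
ee_rot: [[0.0, -0.985, 0.173], [-0.0, 0.173, 0.985], [-1.0, -0.0, -0.0]]
wrist_force: [-2.3, 0.7, 2.2]
gripper_width: 0.495
```

Contact with the floor at the expected height (0.0326). Release, then lift clear.

play_rows([
  [[-0.05,0,0,0,0,0],[-0.05,0,0,0,0,0],[-0.05,0,0,0,0,0],[-0.05,0,0,0,0,0],[-0.05,0,0,0,0,0]],
], hand=0.9)

```text
time_s: 43.22
tcp_pos: [0.5502, -0.3017, 0.0323]
ee_rot: [[0.0, -0.985, 0.173], [-0.0, 0.173, 0.985], [-1.0, -0.0, -0.0]]
wrist_force: [0.3, 0.2, -1.1]
gripper_width: 0.887
```

play_rows([
  [[-1.0,0,0,0,0,0],[-3.5,0,0,0,0,0],[-8.0,0,0,0,0,0],[-13.0,0,0,0,0,0],[-17.0,0,0,0,0,0]],
])

```text
time_s: 43.85
tcp_pos: [0.5505, -0.302, 0.2057]
ee_rot: [[0.003, -0.985, 0.173], [-0.001, 0.173, 0.985], [-1.0, -0.003, -0.001]]
wrist_force: [0.8, 0.5, 1.1]
gripper_width: 0.902
```

play_rows([
  [[0,-4.0,-4.0,0,0,0],[0,0,0,0,0,0],[0,5.0,-1.0,0,0,0],[0,10.0,-2.0,0,0,0],[0,14.0,-2.0,0,0,0]],
])

```text
time_s: 44.48
tcp_pos: [0.407, -0.2972, 0.203]
ee_rot: [[0.001, -0.985, 0.174], [-0.0, 0.174, 0.985], [-1.0, -0.001, -0.0]]
wrist_force: [0.2, 0.2, 0.5]
gripper_width: 0.902
```

play_rows([
  [[0,0,0,0,0,0],[0,0,0,0,0,0],[0,0,0,0,0,0],[0,0,0,0,0,0]],
])

```text
time_s: 44.98
tcp_pos: [0.4095, -0.2973, 0.2021]
ee_rot: [[-0.0, -0.985, 0.173], [0.0, 0.173, 0.985], [-1.0, 0.0, 0.0]]
wrist_force: [-0.6, -0.4, -0.1]
gripper_width: 0.898
```

Run:
```python
from fit import *
for n in('top','side'):
    p,d=r.capture(n); cv2.imwrite(f'pics/{n}11.png',p); W=cloud(n,d)
    m=(W[...,0]>.45)&(W[...,0]<.65)&(W[...,1]<-.23)&(W[...,1]>-.37)&(brass(p)>40)&(W[...,2]>.03)&(W[...,2]<.09)
    w=W[m]; print(n,len(w),np.percentile(w[:,2],[5,50,95,99]).round(4),w.mean(0).round(4))
im={n:cv2.imread(f'pics/{n}11.png') for n in('top','side')}
for n,box in(('top',(265,190,360,230)),('side',(322,172,376,252))):
    p,b,f=fit_sleeves(n,im[n],[(.588,.089),(.563,-.048)],box); print(n,p.round(4).tolist(),f)
for n,box in(('top',(207,224,234,239)),('side',(370,290,400,330))): print(fit_gauge(n,im[n],(.5187,.2706),box))
print(r.sense()['tcp_pos'],r.sense()['time_s'])
```

```text
top 176 [0.0344 0.058  0.0637 0.0659] [ 0.5503 -0.3007  0.0552]
side 186 [0.0323 0.0531 0.0591 0.0602] [ 0.5524 -0.2898  0.0501]
top [[0.5882, 0.0891], [0.5638, -0.049]] 51.630620220698916
side [[0.5881, 0.088], [0.5639, -0.05]] 140.93791162217568
(array([0.51942056, 0.26969126, 0.00492546]), np.float64(19.052406375178027))
(array([0.51907575, 0.26955102, 0.0073278 ]), np.float64(263.1777280058889))
[ 0.40928518 -0.29721944  0.20204913] 45.075
```

View pics/top11.png

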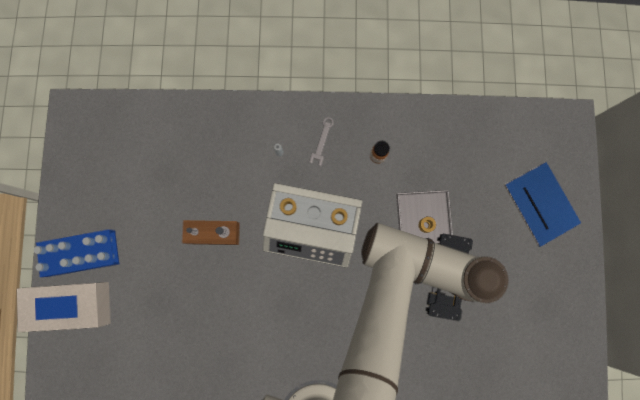

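View pics/side11.png

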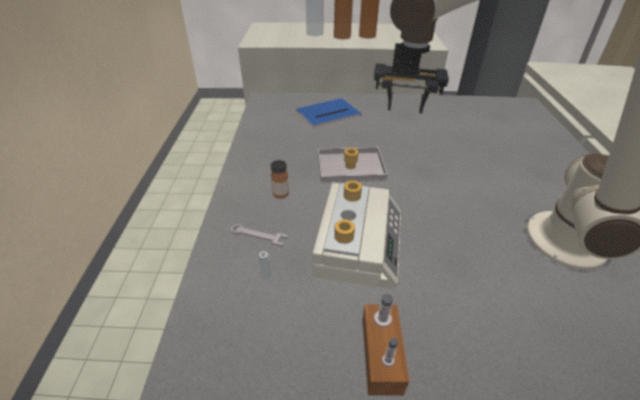

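The top picture shows the sleeve upright in the tray (428,225), two sleeves still in their wells (287,206 and 339,216), and the gauge in the stand (222,231). The side picture agrees, and nothing else has moved. I'm handing in.

```bash
python3 -c "
from station import r
print(r.finish_job())"
```

```text
the job is handed in; nothing more can be done
None
```

I gauged all three sleeves from left to right and rejected only the middle one. The job was handed in at about 45 s of the 72 s allowed, and no verdict was reported.

**Gauging**
- **Left and right sleeves:** the gauge went fully home in both. The wrist height was what I expected for home, within about 0.1 mm, and I pressed with about 4–5 N.
- **Middle sleeve:** the gauge stopped firmly about 30 mm below the rim, roughly 16 mm short of home. I pressed with about 7–8 N, and pressing further moved it no deeper.
- **Force limit:** the highest readings on any sleeve were well under 30 N. I only read the force at the end of each short move, so brief peaks in between were not seen.

**Final checks (both cameras)**
- **Gauge:** it hangs in its own hole with the collar down. The images put it about 1.2 mm from its starting spot.
- **Middle sleeve:** it stands upright near the centre of the tray, at about (0.550, -0.301), with its rim at about 60 mm as it should be. The side camera's depth points were centred about 11 mm further in y. That camera sees mostly the sleeve's near side, so I relied on the top camera and the release position.
- **Good sleeves:** each camera shows them within about 2 mm of where it saw them at the start. The largest change was 1.8 mm, for the right sleeve in the side view, and the top view shows no change.
- **Other items:** the slim gauge, vial, jar and wrench look unmoved by eye in both pictures. The arm is clear of everything.

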